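# Stand up the hinge post and hold the hinge leaf on it, holes in line, ready for the pin

## Robot

A 6-joint arm with a two-finger parallel gripper is mounted at the origin on the work surface. World frame = base frame: x ahead of the robot, y to its left, z up, the work surface at z = 0. Lengths are in m, angles in rad, forces in N, time in s.
With the tool pointing down it reaches from about 0.35 to 0.725 m from the base axis. Payload 6 kg.
Tool frame: the origin (TCP) lies between the finger pads; the fingertips stand 11 mm ahead of it and the grasp point (between the pads) lies 8 mm behind it; y points along the fingers, x is the direction in which the jaws open and shut, and the axes are right-handed (so a half turn about y gives the same grasp; the last joint's range is limited). The gripper opens to 85 mm and grips with 20 to 120 N. Pads are 22 mm wide; open, the fingers measure 114 mm over their backs; the gripper's body (76 mm by 85 mm) begins 54 mm behind the grasp point. The pads swing forward as they close: fully open they stand 13 mm farther back than shut.
Start: joints at [-0.786, 0.04, 0.085, 0, -1.615, -0.334], TCP at [0.261, -0.54, 0.242] pointing down, gripper open.
Joint ranges: [-2.56, 2.56], [-1.29, 2.01], [-1.08, 1.49], [-3.29, 1.98], [-2.81, -0.18], [-2.99, 2.99]. Speed limits (rad/s): [2.57, 2.57, 3.01, 3.14, 3.14, 3.14].

## Interface

Orientations are given as a rotation vector (axis times angle).
In Python, from station import sensors, vision, workorder gives the robot as it stands.
- The arm moves only by the tool jog_arm, never from a script. Its argument "moves" is a list of rows, each a list of 7 numbers: the shift along the tool's x, y, z in cm, then the turn, a rotation vector about the tool's x, y, z in units of 6 degrees (1.0 is 6 degrees), then the closure, from 0 (fully open) to 1 (shut). A call has exactly 8 rows; each row shifts and turns the pose as measured when the row begins, along the tool's axes as they then stand; what a row does not reach is not made up. A row lasts 1/8 s, in which the tool goes at most 62.5 mm and 10.7 degrees, less where a joint would pass 70% of its speed; a pose out of reach is approached as far as the arm can. A call is refused whole if a number of a shift passes 6.25 or a number of a turn 1, either way. A call with a gripper value outside its range is refused whole. The fingers move at their own pace and stop on an object; "newtons" is the grip in N (left out, the last holds). Time passes only in rows, so rows that do not move let the fingers close, or fill a call up. It gives the time, the measured TCP pose, the force and the opening at its end, in the units of the state.
- sensors.state(): the state, without advancing time (a new reading comes with each control period).
- vision.read_camera(name): name is "scene" or "side" or "wrist"; returns the picture (480x640x3 uint8, red, green, blue); there is no depth.
- vision.camera_model(name): a dict with "fx", "fy", "cx", "cy" (pixels), "eye" and "attitude" of the camera in the world; the wrist camera has in their place "T_tool_cam" (4x4, takes a point from camera to tool coordinates, whose origin is the TCP and whose axes are the tool frame's). Camera axes: x right, y down, z forward; pixel columns grow to the right and rows downward; lengths in m; the calibration is good to about 2 mm. A picture is of the moment at which its call begins: read the wrist's pose just before it. camera_model takes no time and is no camera call.
- workorder.sign_off(): hands the job in, once; it reports no verdict.
The state is a dict: "time": time; "joints": joint angles; "qvel": joint speeds; "effort": joint torques, N m; "eef_pos": TCP position; "tcp_rot": TCP orientation; "wrist_force": force on the tool from outside, world axes, zero at the start; "moment": the same for the moment, N m; "finger_gap": finger opening in m.
Only numpy, scipy, OpenCV 4.12 (cv2) and the standard library are available. Lean on these libraries where they do the work, as an engineer would, in place of code of your own. Each camera call takes 0.05 s, during which the arm holds its last target.

## Task

The grey hinge post for the printer cover has toppled over: stand it upright on its steel foot on the table and let go of it. Then pick up the loose grey hinge leaf, bring its knuckle into the gap between the post's two knuckles so that all the pin holes line up, and finish while still holding it there in the gripper, not resting on the post or pressed against it, so that a colleague can slip the pin through. Leave the pin, the tools and everything else on the table where they are.

Things in the scene. Friction and masses are not known exactly. Their poses are not given: they have to be found in the camera images.
- post_mid (a point): Toppled grey hinge post, loose, 0.55 kg, heaviest at the foot: block 36 (x) by 52 mm (y) on a steel foot plate 76 (x) by 52 (y) by 14 mm; 108 mm tall. This point: centre line, 55 mm above the foot's underside, a good grip across the 36 mm. Axes: z from foot to knuckles (up when it stands), x across the 36 mm, y along the pin holes. Starts lying 52 mm high, z level, -y up.
- post_hole (a point): Middle of the gap between the post's two knuckles, on the axis of their pin holes, 94 mm above the foot's underside (39 mm above post_mid); axes as post_mid, holes along y. Knuckles: tubes 28 mm outside, hole 14 mm, each 11 mm long, with a 30 mm gap between them along y, open upward and to +x and -x; the gap's floor is 24 mm below this point.
- leaf_grip (a point): Loose grey hinge leaf, 0.08 kg, lying flat: a bar 24 mm wide (y), 18 mm thick (z), with a round knuckle at its +x end; 107 mm long in all. This point: centre of the bar's section, 9 mm above its underside, a good grip across the 24 mm. Axes: x along the bar to the knuckle, y along the pin hole, z up as it lies.
- leaf_hole (a point): Centre of the leaf's knuckle, on its pin hole's axis: 50 mm ahead (+x) of leaf_grip and 5 mm above it; same axes. A tube 28 mm outside, hole 14 mm, 24 mm long along y, its underside flush with the bar's.
- pin: Bystander: steel hinge pin, 9 mm thick and 86 mm long with a small head, lying along its x. Origin under its middle.
- screwdriver: Bystander: screwdriver, 160 mm long, lying along its x.
- scraper: Bystander: print scraper (spatula), 200 mm long, lying along its x.
- spool: Bystander: filament spool lying flat, 200 mm across, 66 mm high. Origin under its centre.
- nozzlebox: Bystander: small cardboard box 60 x 90 x 30 mm. Origin under its centre.
- caliper: Bystander: caliper, 150 mm long, 12 mm high, lying along its x. Origin under its middle.
Mind the look-alikes: they are no part of the job. Of the things shaped like the part that bears leaf_grip, the grey one is meant.

How it is judged:
On the way:
1. the post stands upright on its foot on the table, let go (angle between post_mid's own z axis and vertical below 0.1 rad and height (world z) of post_hole between 0.088 and 0.099 m and contact force between the fingers and post below 0.2 N), for 0.3 s.
At the end, for the whole second after the job is handed in: Post upright within 0.1 rad, foot on the table, untouched by the fingers; leaf hole centre within 5 mm of post hole centre, axes parallel within 0.14 rad; the fingers hold the leaf and it presses on the post with under 2 N (too high to rest in the gap) (all of step 1 and distance between leaf_hole and post_hole below 0.005 m and angle between the y axis of leaf_hole and the y axis of post_hole, either way round below 0.14 rad and contact force between the fingers and leaf above 1 N and contact force between post and leaf below 2 N); the arm keeps its last pose, push and grip.
It fails at once if a bystander was moved by more than 20 mm (distance of any of pin, screwdriver, scraper, spool, nozzlebox, caliper from where it was at the start of the episode above 0.02 m).
It also fails if it takes over 64 s, if anything falls off the work surface, if the arm or the gripper's body presses on something with over 40 N, if the wrist force passes 120 N, or if a joint passes its speed limit or range.

## Working session

There is one attempt and no reset: what is moved stays moved. The work goes in short steps, Python scripts to look and compute and a tool call to move; the robot and the scene stay as the last step left them, time stands still between calls to the robot, and variables do not carry over. Pictures are saved under pics/ and viewed, and the job is handed in when it is done.

Besides the shell and the picture viewer there is one more tool, called after "Request:" as a command line: name --pt "numbers of a row" for each row, then --argument value for the rest. jog_arm: Moves the arm, as the interface text tells. Its arguments: {"type":"object","properties":{"moves":{"type":"array"},"newtons":{"type":"number"}},"required":["moves"]}

```bash
ls; mkdir -p pics; python3 - <<'E'
from station import sensors, vision
import cv2
print(sensors.state())
for n in ["scene","side","wrist"]:
    im=vision.read_camera(n); cv2.imwrite(f"pics/{n}0.png",im[:,:,::-1]); print(n,vision.camera_model(n))
E
```

```text
pics
{'time': 0.0, 'joints': array([-7.86335943e-01,  4.08307398e-02,  8.37589859e-02, -4.58707018e-04,
       -1.61549888e+00, -3.33689343e-01]), 'qvel': array([5.00739728e-04, 7.01965203e-05, 1.80633617e-04, 8.57499826e-04,
       5.53686925e-04, 1.20957034e-04]), 'effort': array([ 1.21074834e-03, -3.68208969e+01,  3.47414482e+01,  6.93245485e+00,
       -5.42609268e-03,  1.32015418e-05]), 'eef_pos': array([ 0.26131978, -0.53974645,  0.24124058]), 'tcp_rot': array([-0.95938986, -1.5333517 ,  1.53182369]), 'wrist_force': array([-0.28459203,  0.3299459 , -1.14958218]), 'moment': array([-0.07467707, -0.05913825,  0.01767629]), 'finger_gap': 0.0853988885609425}
scene {'fx': 438.8120106723875, 'fy': 438.8120106723875, 'cx': 319.1158741643184, 'cy': 233.4451348595144, 'eye': array([ 1.08875051, -0.29864476,  0.84313688]), 'attitude': array([-2.25236507, -1.25474687,  0.42080375])}
side {'fx': 497.51130769500327, 'fy': 497.51130769500327, 'cx': 315.81655491588697, 'cy': 230.08742086648755, 'eye': array([0.0998662 , 0.71407756, 0.55775204]), 'attitude': array([-0.70765053,  2.38890282, -1.36111759])}
wrist {'fx': 371.82545873693965, 'fy': 371.82545873693965, 'cx': 318.3346269084443, 'cy': 239.6122086455753, 'T_tool_cam': array([[ 9.99999137e-01, -7.88233680e-05,  1.31142788e-03,
        -3.99656804e-04],
       [-1.28262024e-03, -2.74732985e-01,  9.61519704e-01,
        -1.32854343e-01],
       [ 2.84502276e-04, -9.61520557e-01, -2.74732849e-01,
         6.90526521e-02],
       [ 0.00000000e+00,  0.00000000e+00,  0.00000000e+00,
         1.00000000e+00]])}
```

View pics/scene0.png

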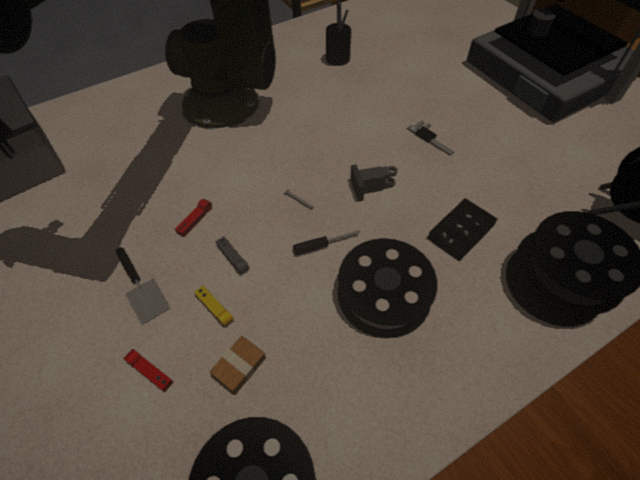

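View pics/side0.png

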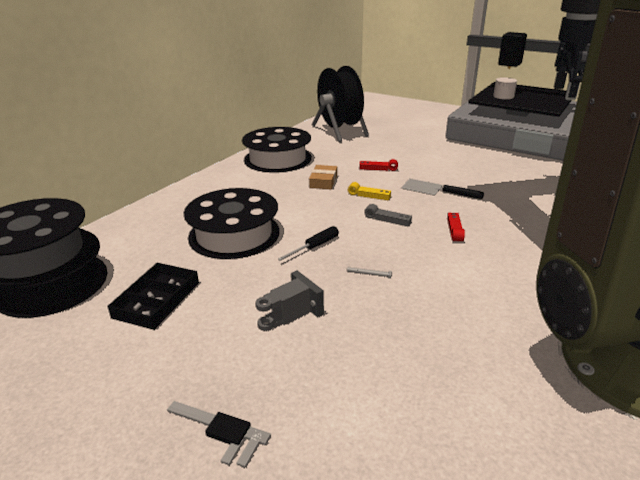

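View pics/wrist0.png

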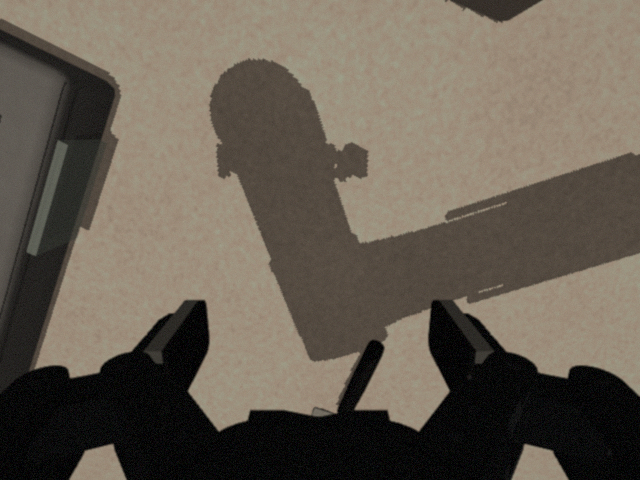

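The scene view shows the toppled post at about (372,180), with its foot left at (356,182) and its knuckles right at (393,176). The grey leaf is at about (232,255), the pin at (298,199) and the screwdriver at (325,242). Next I'll map these to world coordinates.

```bash
cat > h.py <<'E'
import numpy as np, cv2
from scipy.spatial.transform import Rotation as R
from station import sensors, vision
def cam(n,st=None):
    m=vision.camera_model(n); K=np.array([[m['fx'],0,m['cx']],[0,m['fy'],m['cy']],[0,0,1]])
    if n=='wrist':
        T=np.eye(4);T[:3,:3]=R.from_rotvec(st['tcp_rot']).as_matrix();T[:3,3]=st['eef_pos'];T=T@m['T_tool_cam']
        return K,T[:3,:3],T[:3,3]
    return K,R.from_rotvec(m['attitude']).as_matrix(),np.array(m['eye'])
def ray(c,uv,z):
    K,A,e=c; d=A@np.linalg.inv(K)@np.array([uv[0],uv[1],1.]); return e+d*(z-e[2])/d[2]
def proj(c,P):
    K,A,e=c; p=(np.atleast_2d(P)-e)@A; return (p@K.T)[:,:2]/p[:,2:]
E
python3 - <<'E'
from h import *
c=cam('scene');s=cam('side')
print(R.from_rotvec(sensors.state()['tcp_rot']).as_matrix().round(3))
for n,u,z in [("foot",(356,182),.026),("kn",(393,176),.026),("leafA",(222,241),.009),("leafB",(241,268),.009),("pinA",(287,191),.004),("pinB",(311,207),.004),("sd",(296,250),.01),("sdB",(358,234),.01),("spool",(387,278),.066),("cal",(430,138),.005),("box",(238,364),.03),("tray",(463,228),.02),("redA",(206,204),.01),("yel",(213,305),.01),("scr",(150,300),0)]:
    print(n,ray(c,u,z).round(3))
for n,u,z in [("foot",(312,293),.026),("kn",(265,308),.026),("leafKn",(374,212),.012),("leafEnd",(409,219),.009)]: print('side',n,ray(s,u,z).round(3))
im=cv2.imread('pics/scene0.png'); a=cv2.resize(im[140:220,320:440],None,fx=6,fy=6,interpolation=cv2.INTER_CUBIC)
cv2.imwrite('pics/c1.png',cv2.convertScaleAbs(a,alpha=1.8)); 
a=cv2.resize(im[220:290,190:290],None,fx=6,fy=6,interpolation=cv2.INTER_CUBIC);cv2.imwrite('pics/c2.png',cv2.convertScaleAbs(a,alpha=1.8))
im=cv2.imread('pics/side0.png'); a=cv2.resize(im[190:340,240:440],None,fx=4,fy=4,interpolation=cv2.INTER_CUBIC);cv2.imwrite('pics/c3.png',cv2.convertScaleAbs(a,alpha=1.5))
E
```

```text
[[-0.436 -0.001 -0.9  ]
 [ 0.9    0.001 -0.436]
 [ 0.001 -1.     0.   ]]
foot [0.501 0.153 0.026]
kn [0.534 0.243 0.026]
leafA [ 0.474 -0.202  0.009]
leafB [ 0.564 -0.196  0.009]
pinA [0.417 0.001 0.004]
pinB [0.494 0.026 0.004]
sd [ 0.588 -0.07   0.01 ]
sdB [0.626 0.075 0.01 ]
spool [0.778 0.038 0.066]
cal [0.46  0.428 0.005]
box [ 0.765 -0.295  0.03 ]
tray [0.746 0.285 0.02 ]
redA [ 0.352 -0.19   0.01 ]
yel [ 0.615 -0.286  0.01 ]
scr [ 0.527 -0.396  0.   ]
side foot [0.495 0.146 0.026]
side kn [0.539 0.222 0.026]
side leafKn [ 0.555 -0.197  0.012]
side leafEnd [ 0.475 -0.214  0.009]
```

View pics/c1.png

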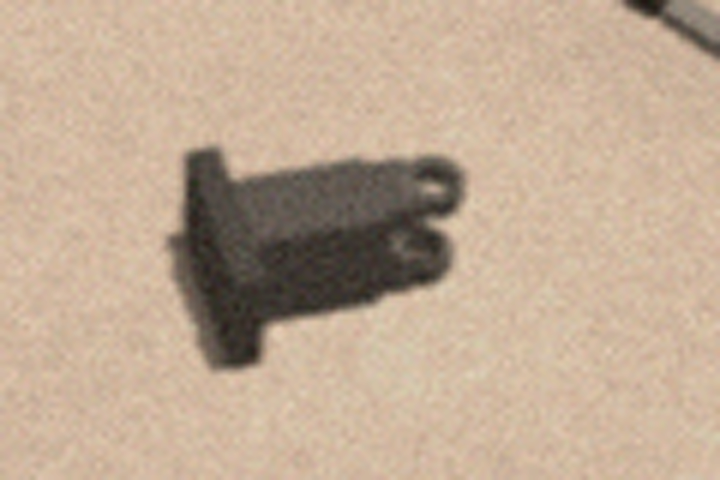

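View pics/c2.png

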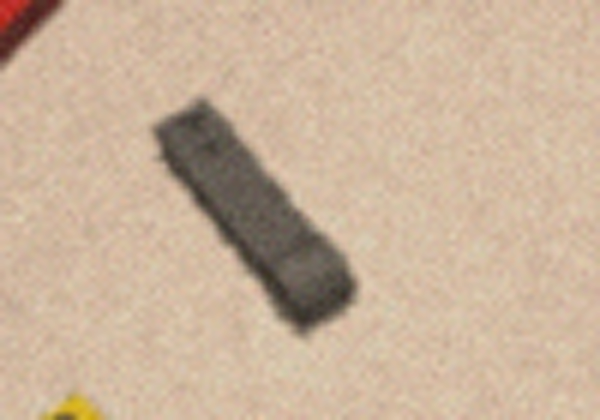

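View pics/c3.png

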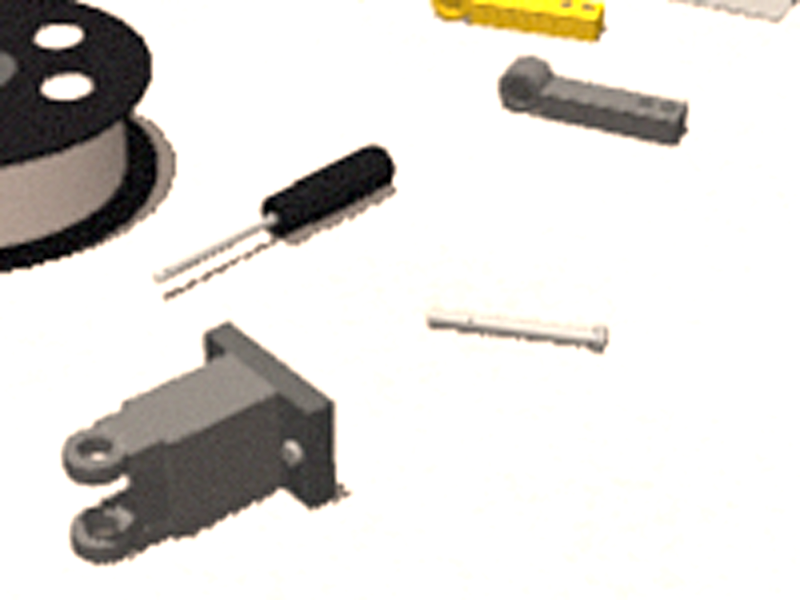

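```bash
python3 - <<'E'
from h import *
from scipy.optimize import least_squares
c=cam('scene');s=cam('side')
obs=[(c,(392.5,171.3),(0,94,52)),(c,(351.2,165),(-38,0,52)),(c,(363.7,200.8),(38,14,0)),(c,(355.8,200.8),(38,0,0)),
(s,(264.2,302.5),(0,94,52)),(s,(297.5,270.5),(38,0,52)),(s,(291.2,273.8),(38,14,52)),(s,(323.2,290),(-38,0,52))]
def P(p,q):
    x,z,h=np.array(q)/1000; d=np.array([np.cos(p[2]),np.sin(p[2])]); return np.r_[p[:2]+d*(z-.055)+x*np.array([d[1],-d[0]]),h]
f=lambda p:np.concatenate([proj(k,P(p,q))[0]-u for k,u,q in obs])
r=least_squares(f,[.52,.19,1.2],loss='soft_l1');print(r.x,np.degrees(r.x[2]),f(r.x).reshape(-1,2).round(1))
E
```

```text
[0.51779499 0.19825876 1.22651862] 70.27434045372297 [[-1.5 -2. ]
 [-1.1 -0.6]
 [-1.5 -0.9]
 [ 0.9  0. ]
 [-1.2 -1.2]
 [-0.3 -0.3]
 [-0.6 -0.8]
 [ 0.1  0.8]]
```

```bash
cat >> h.py <<'E'
def Rot(psi,th):
    p=np.radians(psi);c,s=np.cos(p),np.sin(p)
    return np.array([[s,0,c],[-c,0,s],[0,-1,0]])@R.from_euler('x',th,degrees=True).as_matrix()
def dec(M):
    return np.degrees(np.arctan2(M[0,0],-M[1,0])),np.degrees(np.arctan2(M[2,2],-M[2,1]))
def show():
    st=sensors.state();M=R.from_rotvec(st['tcp_rot']).as_matrix();psi,th=dec(M)
    print('t',round(st['time'],2),'pos',st['eef_pos'].round(4),'psi %.1f th %.1f roll %.2f'%(psi,th,np.degrees(np.arcsin(M[2,0]))),'j',np.degrees(st['joints']).round(),'F',st['wrist_force'].round(1),'gap',round(st['finger_gap'],4))
    return st,M,psi,th
def plan(tp,tpsi,tth,n,arc=False,wrap=0,grasp=False,cl=0,rp=None,first=8):
    """to tcp tp (or grasp point 8mm behind tcp if grasp)"""
    st,M,psi,th=show(); p0=st['eef_pos']; off=np.array([0,-.008,0]) if grasp else np.zeros(3)
    dpsi=(tpsi-psi+180)%360-180+wrap; q0=p0+M@off; tp=np.array(tp,float)
    T=[(p0,M)]
    for i in range(1,n+1):
        s=i/n; Q=Rot(psi+dpsi*s,th+(tth-th)*s) if not (n<3 and 0) else None
        if arc:
            a0,a1=np.arctan2(q0[1],q0[0]),np.arctan2(tp[1],tp[0]);r=np.hypot(*q0[:2])*(1-s)+s*np.hypot(*tp[:2]);a=a0+(a1-a0)*s
            q=np.array([r*np.cos(a),r*np.sin(a),q0[2]*(1-s)+s*tp[2]])
        else: q=q0+(tp-q0)*s
        T.append((q-Q@off,Q))
    for i in range(n):
        if i>=first: break
        d=T[i][1].T@(T[i+1][0]-T[i][0])*100; w=np.degrees(R.from_matrix(T[i][1].T@T[i+1][1]).as_rotvec())/6
        print('[%s,%g]'%(','.join('%g'%v for v in np.r_[d.round(2),w.round(3)]),cl))
E
python3 - <<'E'
from h import *
plan([.518,.198,.26],70,0,38,arc=True,wrap=360,first=16)
E
```

```text
t 0.15 pos [ 0.2614 -0.5398  0.2415] psi -154.2 th 0.0 roll 0.08 j [-45.   2.   5.  -0. -93. -19.] F [0.3 0.6 0.2] gap 0.0856
[0.17,-0.05,-2.34,0.001,-0.983,0.013,0]
[0.02,-0.05,-2.34,-0,-0.983,0,0]
[-0.13,-0.05,-2.33,-0,-0.983,0,0]
[-0.28,-0.05,-2.31,-0,-0.983,0,0]
[-0.43,-0.05,-2.29,-0,-0.983,0,0]
[-0.57,-0.05,-2.25,-0,-0.983,0,0]
[-0.71,-0.05,-2.2,-0,-0.983,0,0]
[-0.85,-0.05,-2.15,-0,-0.983,0,0]
[-0.98,-0.05,-2.09,-0,-0.983,0,0]
[-1.11,-0.05,-2.02,-0,-0.983,0,0]
[-1.23,-0.05,-1.94,-0,-0.983,0,0]
[-1.35,-0.05,-1.85,-0,-0.983,0,0]
[-1.47,-0.05,-1.76,-0,-0.983,0,0]
[-1.57,-0.05,-1.66,-0,-0.983,0,0]
[-1.67,-0.05,-1.55,-0,-0.983,0,0]
[-1.76,-0.05,-1.44,-0,-0.983,0,0]
```

Request:
jog_arm --pt "0.2 -0.05 -2.3 0 -0.98 0 0" --pt "0 -0.05 -2.3 0 -0.98 0 0" --pt "-0.1 -0.05 -2.3 0 -0.98 0 0" --pt "-0.3 -0.05 -2.3 0 -0.98 0 0" --pt "-0.4 -0.05 -2.3 0 -0.98 0 0" --pt "-0.6 -0.05 -2.2 0 -0.98 0 0" --pt "-0.7 -0.05 -2.2 0 -0.98 0 0" --pt "-0.85 -0.05 -2.1 0 -0.98 0 0" --newtons 80

```text
time: 1.15
eef_pos: [0.4082, -0.4227, 0.2419]
tcp_rot: [-0.281, -2.077, 2.066]
wrist_force: [-0.1, -0.5, -0.3]
finger_gap: 0.0854
```

```bash
python3 - <<'E'
from h import *
plan([.518,.198,.26],70,0,30,arc=True,wrap=360,first=12)
E
```

```text
t 1.15 pos [ 0.4082 -0.4227  0.2419] psi -105.8 th -0.3 roll 0.36 j [-27.   1.   3.  -0. -93.  11.] F [-0.1 -0.5 -0.3] gap 0.0854
[-1.02,-0.06,-2.05,0.011,-2.977,0.047,0]
[-1.53,-0.05,-1.7,0.001,-2.977,-0.012,0]
[-1.92,-0.06,-1.22,0.001,-2.977,-0.012,0]
[-2.18,-0.06,-0.66,0.001,-2.977,-0.012,0]
[-2.27,-0.06,-0.05,0.001,-2.977,-0.011,0]
[-2.19,-0.06,0.57,0.001,-2.977,-0.011,0]
[-1.96,-0.06,1.13,0.001,-2.977,-0.01,0]
[-1.58,-0.07,1.62,0.001,-2.977,-0.01,0]
[-1.08,-0.07,1.98,0.001,-2.977,-0.009,0]
[-0.51,-0.07,2.19,0.001,-2.977,-0.009,0]
[0.1,-0.07,2.24,0.001,-2.977,-0.009,0]
[0.7,-0.07,2.13,0.001,-2.977,-0.008,0]
```

```bash
python3 - <<'E'
from h import *
plan([.518,.198,.26],70,0,30,arc=True,wrap=0,first=24)
E
```

```text
t 1.15 pos [ 0.4082 -0.4227  0.2419] psi -105.8 th -0.3 roll 0.36 j [-27.   1.   3.  -0. -93.  11.] F [-0.1 -0.5 -0.3] gap 0.0854
[-1.02,-0.06,-2.05,0.004,-0.977,0.056,0]
[-1.14,-0.05,-1.98,0.001,-0.977,-0.004,0]
[-1.26,-0.05,-1.9,0.001,-0.977,-0.004,0]
[-1.38,-0.05,-1.81,0.001,-0.977,-0.004,0]
[-1.49,-0.05,-1.72,0.001,-0.977,-0.004,0]
[-1.59,-0.05,-1.62,0.001,-0.977,-0.004,0]
[-1.68,-0.06,-1.51,0.001,-0.977,-0.003,0]
[-1.77,-0.06,-1.4,0.001,-0.977,-0.003,0]
[-1.85,-0.06,-1.28,0.001,-0.977,-0.003,0]
[-1.93,-0.06,-1.16,0.001,-0.977,-0.003,0]
[-1.99,-0.06,-1.03,0.001,-0.977,-0.003,0]
[-2.05,-0.06,-0.9,0.001,-0.977,-0.003,0]
[-2.1,-0.06,-0.77,0.001,-0.977,-0.003,0]
[-2.14,-0.06,-0.64,0.001,-0.977,-0.002,0]
[-2.17,-0.06,-0.5,0.001,-0.977,-0.002,0]
[-2.19,-0.06,-0.36,0.001,-0.977,-0.002,0]
[-2.21,-0.06,-0.22,0.001,-0.977,-0.002,0]
[-2.21,-0.06,-0.08,0.001,-0.977,-0.002,0]
[-2.21,-0.06,0.06,0.001,-0.977,-0.002,0]
[-2.2,-0.06,0.2,0.001,-0.977,-0.002,0]
[-2.18,-0.06,0.34,0.001,-0.977,-0.001,0]
[-2.15,-0.06,0.47,0.001,-0.977,-0.001,0]
[-2.11,-0.06,0.61,0.001,-0.977,-0.001,0]
[-2.06,-0.06,0.74,0.001,-0.977,-0.001,0]
```

Request:
jog_arm --pt "-1.0 -0.05 -2.05 0 -0.98 0.05 0" --pt "-1.15 -0.05 -2 0 -0.98 0 0" --pt "-1.25 -0.05 -1.9 0 -0.98 0 0" --pt "-1.4 -0.05 -1.8 0 -0.98 0 0" --pt "-1.5 -0.05 -1.7 0 -0.98 0 0" --pt "-1.6 -0.05 -1.6 0 -0.98 0 0" --pt "-1.7 -0.05 -1.5 0 -0.98 0 0" --pt "-1.8 -0.05 -1.4 0 -0.98 0 0"

```text
time: 2.15
eef_pos: [0.5118, -0.266, 0.2431]
tcp_rot: [-0.562, 1.906, -1.888]
wrist_force: [-0.4, 1.1, -0.8]
finger_gap: 0.0853
```

Request:
jog_arm --pt "-1.85 -0.05 -1.3 0 -0.98 0 0" --pt "-1.9 -0.05 -1.15 0 -0.98 0 0" --pt "-2 -0.05 -1.0 0 -0.98 0 0" --pt "-2.05 -0.05 -0.9 0 -0.98 0 0" --pt "-2.1 -0.05 -0.8 0 -0.98 0 0" --pt "-2.15 -0.05 -0.6 0 -0.98 0 0" --pt "-2.2 -0.05 -0.5 0 -0.98 0 0" --pt "-2.2 -0.05 -0.35 0 -0.98 0 0"

```text
time: 3.15
eef_pos: [0.5555, -0.0864, 0.245]
tcp_rot: [-1.137, 1.33, -1.305]
wrist_force: [0.3, 0.3, 0.3]
finger_gap: 0.0856
```

```bash
python3 - <<'E'
from h import *
plan([.518,.198,.26],70,-15,16,arc=True,wrap=0,first=16)
E
```

```text
t 3.15 pos [ 0.5555 -0.0864  0.245 ] psi -8.5 th -0.7 roll -0.45 j [ 11.  -3.   0.  -1. -94.  70.] F [0.3 0.3 0.3] gap 0.0856
[-1.82,-0.08,-0.07,-0.152,-0.816,-0.091,0]
[-1.82,-0.09,0.03,-0.149,-0.817,-0.029,0]
[-1.82,-0.1,0.12,-0.149,-0.816,-0.041,0]
[-1.81,-0.11,0.22,-0.149,-0.816,-0.054,0]
[-1.79,-0.12,0.31,-0.149,-0.815,-0.067,0]
[-1.77,-0.13,0.4,-0.149,-0.814,-0.08,0]
[-1.74,-0.15,0.49,-0.149,-0.812,-0.092,0]
[-1.71,-0.17,0.58,-0.149,-0.811,-0.105,0]
[-1.68,-0.19,0.67,-0.149,-0.809,-0.118,0]
[-1.64,-0.21,0.75,-0.149,-0.807,-0.13,0]
[-1.59,-0.24,0.83,-0.149,-0.805,-0.143,0]
[-1.54,-0.26,0.91,-0.149,-0.803,-0.156,0]
[-1.49,-0.29,0.98,-0.149,-0.8,-0.168,0]
[-1.43,-0.33,1.05,-0.149,-0.797,-0.181,0]
[-1.37,-0.36,1.12,-0.149,-0.794,-0.193,0]
[-1.3,-0.39,1.18,-0.149,-0.791,-0.205,0]
```

Request:
jog_arm --pt "-1.8 -0.1 -0.05 -0.15 -0.82 -0.1 0" --pt "-1.8 -0.1 0.05 -0.15 -0.82 -0.05 0" --pt "-1.8 -0.1 0.1 -0.15 -0.82 -0.05 0" --pt "-1.8 -0.1 0.2 -0.15 -0.82 -0.05 0" --pt "-1.8 -0.1 0.3 -0.15 -0.82 -0.05 0" --pt "-1.8 -0.15 0.4 -0.15 -0.82 -0.1 0" --pt "-1.75 -0.15 0.5 -0.15 -0.81 -0.1 0" --pt "-1.7 -0.15 0.6 -0.15 -0.81 -0.1 0"

```text
time: 4.15
eef_pos: [0.5522, 0.0636, 0.2496]
tcp_rot: [-1.555, 0.857, -0.739]
wrist_force: [0.0, -1.1, 1.3]
finger_gap: 0.0857
```

Request:
jog_arm --pt "-1.7 -0.2 0.7 -0.15 -0.81 -0.1 0" --pt "-1.65 -0.2 0.75 -0.15 -0.81 -0.15 0" --pt "-1.6 -0.25 0.8 -0.15 -0.8 -0.15 0" --pt "-1.5 -0.25 0.9 -0.15 -0.8 -0.15 0" --pt "-1.5 -0.3 1.0 -0.15 -0.8 -0.15 0" --pt "-1.4 -0.3 1.05 -0.15 -0.8 -0.2 0" --pt "-1.4 -0.35 1.1 -0.15 -0.8 -0.2 0" --pt "-1.3 -0.4 1.2 -0.15 -0.8 -0.2 0"

```text
time: 5.15
eef_pos: [0.508, 0.206, 0.2531]
tcp_rot: [-1.831, 0.284, -0.196]
wrist_force: [0.7, 0.5, -0.7]
finger_gap: 0.0854
```

```bash
python3 - <<'E'
from h import *
st,*_=show()
im=vision.read_camera('wrist'); cv2.imwrite('pics/w1.png',cv2.convertScaleAbs(im[:,:,::-1],alpha=1.6))
np.save('w1.npy',np.r_[st['eef_pos'],st['tcp_rot']])
E
```

```text
t 5.15 pos [0.508  0.206  0.2531] psi 72.9 th -15.9 roll -0.76 j [  47.    4.    4.    6. -105.  117.] F [ 0.7  0.5 -0.7] gap 0.0854
```

View pics/w1.png

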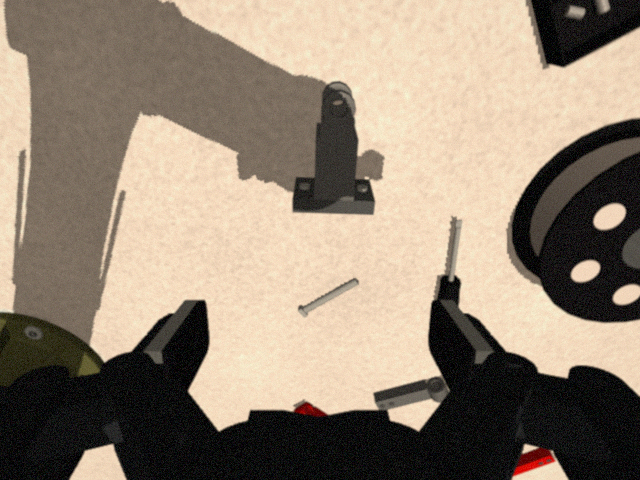

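```bash
python3 - <<'E'
import cv2
im=cv2.imread('pics/w1.png')[70:225,265:405]
im=cv2.convertScaleAbs(cv2.resize(im,None,fx=4.5,fy=3.8,interpolation=cv2.INTER_CUBIC) if 0 else cv2.resize(im,None,fx=3.8,fy=3.8,interpolation=cv2.INTER_CUBIC),alpha=1.6,beta=10)
cv2.imwrite('pics/w1c.png',im)
E
```

```text
(no output)
```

View pics/w1c.png

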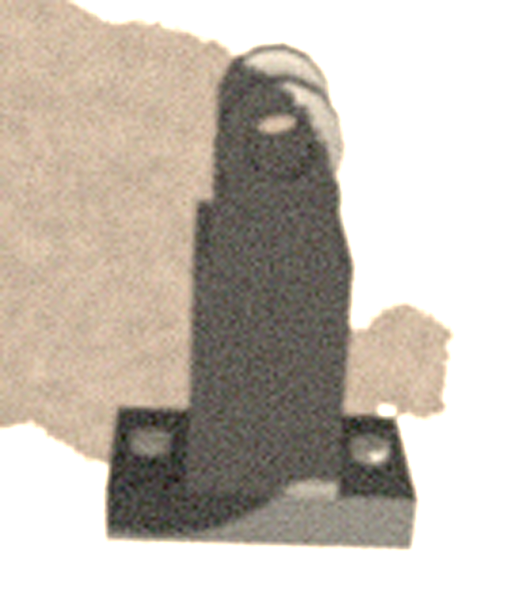

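```bash
python3 - <<'E'
from h import *
from scipy.optimize import least_squares
a=np.load('w1.npy');w=cam('wrist',{'eef_pos':a[:3],'tcp_rot':a[3:]})
print('cam',w[2])
obs=[(w,(293.2,211.6),(-38,0,52)),(w,(372.9,213.7),(38,0,52)),(w,(293.2,198.2),(-38,14,52)),(w,(373.7,200.8),(38,14,52)),(w,(338.7,106.3),(0,94,52))]
def P(p,q):
    x,z,h=np.array(q)/1000; d=np.array([np.cos(p[2]),np.sin(p[2])]); return np.r_[p[:2]+d*(z-.055)+x*np.array([d[1],-d[0]]),h]
f=lambda p:np.concatenate([proj(k,P(p,q))[0]-u for k,u,q in obs])
r=least_squares(f,[.52,.19,1.2]);print(r.x,np.degrees(r.x[2]),f(r.x).reshape(-1,2).round(1))
E
```

```text
cam [0.54051258 0.30422374 0.3617539 ]
[0.51927844 0.19867198 1.24571996] 71.37449612305613 [[-0.8 -0.6]
 [ 0.5 -0.2]
 [-0.9 -0.8]
 [ 1.4 -0.9]
 [-0.2  2.1]]
```

```bash
python3 - <<'E'
from h import *
plan([.5343,.2428,.1156],71,-30,8,grasp=True)
E
```

```text
t 5.2 pos [0.5072 0.2078 0.2527] psi 73.2 th -16.0 roll -0.80 j [  47.    4.    4.    6. -105.  117.] F [-0.5  1.2 -0.4] gap 0.0855
[0.23,1.6,0.94,-0.292,0.083,-0.114,0]
[0.19,1.57,0.99,-0.293,0.044,0.015,0]
[0.19,1.54,1.04,-0.293,0.044,0.016,0]
[0.19,1.51,1.09,-0.293,0.043,0.017,0]
[0.19,1.47,1.14,-0.293,0.042,0.019,0]
[0.18,1.44,1.18,-0.293,0.042,0.02,0]
[0.18,1.4,1.23,-0.293,0.041,0.021,0]
[0.18,1.36,1.27,-0.293,0.041,0.023,0]
```

Request:
jog_arm --pt "0.2 1.6 0.95 -0.29 0.08 -0.1 0" --pt "0.2 1.6 1.0 -0.29 0.05 0 0" --pt "0.2 1.55 1.05 -0.29 0.05 0 0" --pt "0.2 1.5 1.1 -0.29 0.05 0 0" --pt "0.2 1.5 1.15 -0.29 0.05 0 0" --pt "0.2 1.45 1.2 -0.29 0.05 0 0" --pt "0.2 1.4 1.2 -0.29 0.05 0 0" --pt "0.2 1.4 1.25 -0.3 0.05 0 0"

```text
time: 6.2
eef_pos: [0.535, 0.2356, 0.0917]
tcp_rot: [-2.096, 0.353, -0.214]
wrist_force: [0.3, 0.2, -0.5]
finger_gap: 0.0855
```

```bash
python3 - <<'E'
from h import *
plan([.518,.1955,.029],71,-30,8,grasp=True)
im=vision.read_camera('wrist'); cv2.imwrite('pics/w2.png',cv2.convertScaleAbs(im[:,:,::-1],alpha=1.8))
E
```

```text
t 6.2 pos [0.535  0.2356 0.0917] psi 70.5 th -31.3 roll 0.68 j [  50.   23.    3.   11. -100.  110.] F [ 0.3  0.2 -0.5] gap 0.0855
[-0.05,1.05,-0.05,0.028,-0.067,0.091,0]
[-0.03,1.05,-0.06,0.028,-0.009,-0.005,0]
[-0.03,1.05,-0.06,0.028,-0.009,-0.005,0]
[-0.03,1.05,-0.06,0.028,-0.009,-0.005,0]
[-0.03,1.05,-0.07,0.028,-0.009,-0.005,0]
[-0.03,1.05,-0.07,0.028,-0.009,-0.005,0]
[-0.04,1.05,-0.07,0.028,-0.009,-0.005,0]
[-0.04,1.05,-0.08,0.028,-0.009,-0.005,0]
```

View pics/w2.png

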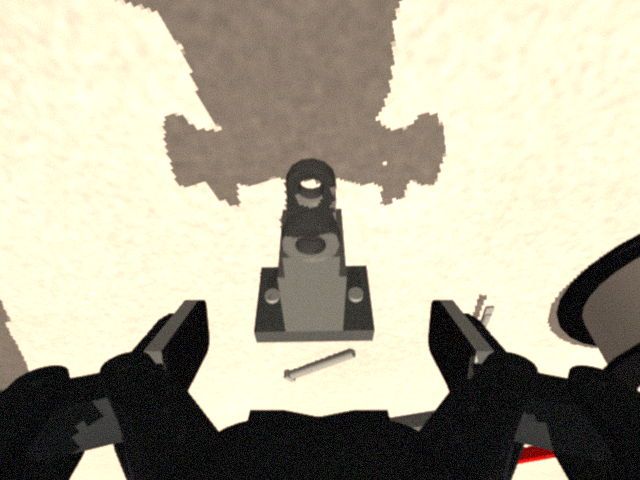

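The post sits centred between the fingers, with its foot at columns 255–373 (centre 314) against a gripper centre of 319. I'll descend and grip.

Request:
jog_arm --pt "-0.05 1.05 -0.05 0.03 -0.07 0.09 0" --pt "-0.03 1.05 -0.06 0.03 -0.01 0 0" --pt "-0.03 1.05 -0.06 0.03 -0.01 0 0" --pt "-0.03 1.05 -0.06 0.03 -0.01 0 0" --pt "-0.03 1.05 -0.07 0.03 -0.01 0 0" --pt "-0.03 1.05 -0.07 0.03 -0.01 0 0" --pt "-0.03 1.05 -0.07 0.03 -0.01 0 0" --pt "-0.03 1.05 -0.07 0.03 -0.01 0 0"

```text
time: 7.25
eef_pos: [0.5146, 0.1874, 0.0144]
tcp_rot: [-2.071, 0.353, -0.194]
wrist_force: [0.5, -0.3, 0.2]
finger_gap: 0.0853
```

```bash
python3 - <<'E'
from h import *
plan([.518,.1955,.029],71,-30,1,grasp=True)
im=vision.read_camera('wrist'); cv2.imwrite('pics/w3.png',cv2.convertScaleAbs(im[:,:,::-1],alpha=1.8))
E
```

```text
t 7.25 pos [0.5146 0.1874 0.0144] psi 70.9 th -30.0 roll -0.40 j [ 48.  20.  -8.  11. -90. 110.] F [ 0.5 -0.3  0.2] gap 0.0853
[0.05,-0.9,0.03,0.006,0.017,-0.068,0]
```

View pics/w3.png

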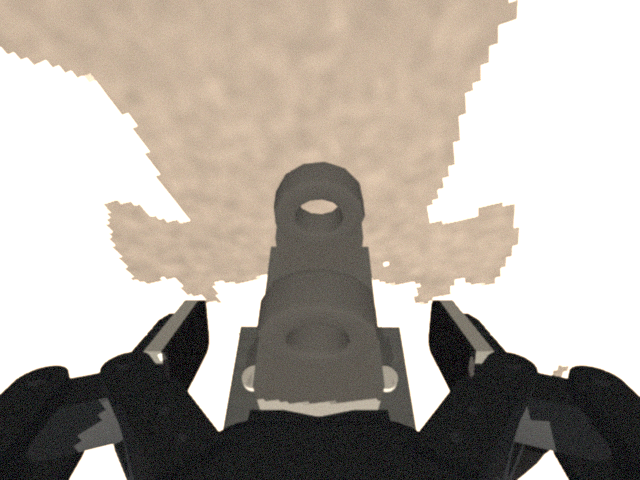

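Request:
jog_arm --pt "0.05 -0.9 0.03 0 0.02 -0.06 0" --pt "0 0 0 0 0 0 0.3" --pt "0 0 0 0 0 0 1" --pt "0 0 0 0 0 0 1" --pt "0 0 0 0 0 0 1" --pt "0 0 0 0 0 0 1" --pt "0 0 0 0 0 0 1" --pt "0 0 0 0 0 0 1" --newtons 110

```text
time: 8.3
eef_pos: [0.5168, 0.1921, 0.0223]
tcp_rot: [-2.072, 0.347, -0.2]
wrist_force: [0.2, 0.1, 0.9]
finger_gap: 0.0347
```

```bash
python3 - <<'E'
from h import *
show()
im=vision.read_camera('wrist'); cv2.imwrite('pics/w4.png',cv2.convertScaleAbs(im[:,:,::-1],alpha=1.8))
E
```

```text
t 8.3 pos [0.5168 0.1921 0.0223] psi 71.0 th -30.0 roll -0.01 j [ 48.  20.  -7.  11. -91. 110.] F [0.2 0.1 0.9] gap 0.0347
```

View pics/w4.png

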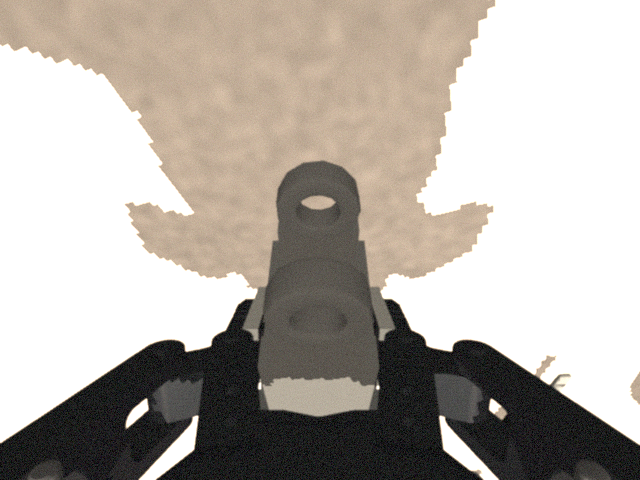

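```bash
python3 - <<'E'
from h import *
plan([.525,.205,.13],71,-30,8,grasp=True,cl=1)
E
```

```text
t 8.35 pos [0.5168 0.1922 0.0223] psi 71.0 th -30.0 roll -0.01 j [ 48.  20.  -7.  11. -91. 110.] F [-0.2  0.6 -0.6] gap 0.0349
[0.04,-1.16,-0.51,0.001,0,-0.001,1]
[0.04,-1.16,-0.51,0.001,-0,-0,1]
[0.04,-1.16,-0.51,0.001,-0,-0,1]
[0.04,-1.16,-0.51,0.001,-0,-0,1]
[0.04,-1.16,-0.51,0.001,-0,-0,1]
[0.04,-1.16,-0.51,0.001,-0,-0,1]
[0.04,-1.16,-0.51,0.001,-0,-0,1]
[0.04,-1.16,-0.51,0.001,-0,-0,1]
```

Request:
jog_arm --pt "0.04 -1.15 -0.5 0 0 0 1" --pt "0.04 -1.15 -0.5 0 0 0 1" --pt "0.04 -1.15 -0.5 0 0 0 1" --pt "0.04 -1.15 -0.5 0 0 0 1" --pt "0.04 -1.15 -0.5 0 0 0 1" --pt "0.04 -1.15 -0.5 0 0 0 1" --pt "0.04 -1.15 -0.5 0 0 0 1" --pt "0.04 -1.15 -0.5 0 0 0 1"

```text
time: 9.35
eef_pos: [0.5228, 0.2022, 0.1259]
tcp_rot: [-2.072, 0.351, -0.197]
wrist_force: [0.2, 0.1, -4.6]
finger_gap: 0.0348
```

```bash
python3 - <<'E'
from h import *
plan([.58,.24,.15],48,60,16,grasp=True,cl=1,first=16)
E
```

```text
t 9.35 pos [0.5228 0.2022 0.1259] psi 70.9 th -30.0 roll -0.22 j [  48.   17.    0.   11. -101.  112.] F [ 0.2  0.1 -4.6] gap 0.0348
[0.25,-0.26,0.3,0.938,0.229,0.076,1]
[0.25,-0.23,0.33,0.938,0.222,0.088,1]
[0.24,-0.21,0.35,0.938,0.23,0.066,1]
[0.23,-0.18,0.38,0.938,0.235,0.043,1]
[0.23,-0.15,0.4,0.938,0.238,0.02,1]
[0.22,-0.12,0.42,0.938,0.239,-0.004,1]
[0.21,-0.09,0.43,0.938,0.237,-0.027,1]
[0.21,-0.05,0.45,0.938,0.233,-0.05,1]
[0.2,-0.01,0.45,0.938,0.227,-0.073,1]
[0.19,0.02,0.46,0.938,0.219,-0.095,1]
[0.18,0.06,0.46,0.938,0.209,-0.116,1]
[0.18,0.1,0.45,0.938,0.196,-0.136,1]
[0.17,0.14,0.44,0.938,0.182,-0.154,1]
[0.16,0.18,0.43,0.938,0.166,-0.172,1]
[0.15,0.21,0.41,0.938,0.148,-0.187,1]
[0.14,0.25,0.39,0.938,0.129,-0.201,1]
```

Request:
jog_arm --pt "0.25 -0.25 0.3 0.94 0.23 0.08 1" --pt "0.25 -0.25 0.35 0.94 0.22 0.09 1" --pt "0.25 -0.2 0.35 0.94 0.23 0.07 1" --pt "0.25 -0.2 0.4 0.94 0.24 0.04 1" --pt "0.2 -0.15 0.4 0.94 0.24 0.02 1" --pt "0.2 -0.1 0.4 0.94 0.24 0 1" --pt "0.2 -0.1 0.45 0.94 0.24 -0.03 1" --pt "0.2 -0.05 0.45 0.94 0.23 -0.05 1"

```text
time: 10.35
eef_pos: [0.5522, 0.2242, 0.1375]
tcp_rot: [-1.261, 0.35, -0.458]
wrist_force: [-0.4, -0.7, -5.3]
finger_gap: 0.0345
```

```bash
python3 - <<'E'
from h import *
plan([.58,.24,.14],48,60,9,grasp=True,cl=1,first=16)
E
```

```text
t 10.35 pos [0.5522 0.2242 0.1375] psi 59.2 th 15.8 roll -0.19 j [ 38.  -8. -15.  -6. -68. 113.] F [-0.4 -0.7 -5.3] gap 0.0345
[0.18,0.14,0.37,0.819,0.187,-0.095,1]
[0.18,0.17,0.36,0.818,0.191,-0.082,1]
[0.17,0.2,0.35,0.818,0.183,-0.098,1]
[0.16,0.22,0.33,0.818,0.174,-0.113,1]
[0.16,0.25,0.32,0.818,0.164,-0.127,1]
[0.15,0.27,0.3,0.818,0.152,-0.141,1]
[0.14,0.29,0.28,0.818,0.139,-0.153,1]
[0.14,0.31,0.25,0.818,0.126,-0.165,1]
[0.13,0.32,0.23,0.818,0.111,-0.175,1]
```

Request:
jog_arm --pt "0.2 0.15 0.35 0.9 0.2 -0.1 1" --pt "0.2 0.2 0.35 0.9 0.2 -0.1 1" --pt "0.15 0.2 0.35 0.9 0.2 -0.1 1" --pt "0.15 0.25 0.35 0.9 0.2 -0.13 1" --pt "0.15 0.25 0.35 0.9 0.18 -0.15 1" --pt "0.15 0.3 0.3 0.9 0.16 -0.15 1" --pt "0.15 0.3 0.3 0.9 0.14 -0.17 1" --pt "0.15 0.3 0.3 0.9 0.12 -0.18 1"

```text
time: 11.35
eef_pos: [0.5741, 0.2386, 0.1315]
tcp_rot: [-0.522, 0.2, -0.7]
wrist_force: [0.1, 1.0, -6.8]
finger_gap: 0.0349
```

```bash
python3 - <<'E'
from h import *
plan([.58,.24,.09],48,60,8,grasp=True,cl=1,first=16)
for n in ['scene','side','wrist']:
    im=vision.read_camera(n); cv2.imwrite(f'pics/{n}5.png',cv2.convertScaleAbs(im[:,:,::-1],alpha=1.6))
E
```

```text
t 11.35 pos [0.5741 0.2386 0.1315] psi 48.8 th 58.6 roll -0.19 j [ 26. -25. -34. -40. -31. 138.] F [ 0.1  1.  -6.8] gap 0.0349
[0.05,0.42,-0.41,0.028,-0.019,-0.031,1]
[0.04,0.42,-0.41,0.028,0.008,-0.014,1]
[0.04,0.42,-0.41,0.028,0.008,-0.014,1]
[0.04,0.42,-0.41,0.028,0.008,-0.014,1]
[0.04,0.42,-0.41,0.028,0.008,-0.014,1]
[0.04,0.42,-0.41,0.028,0.008,-0.014,1]
[0.04,0.42,-0.42,0.028,0.008,-0.014,1]
[0.04,0.41,-0.42,0.028,0.008,-0.014,1]
```

View pics/side5.png

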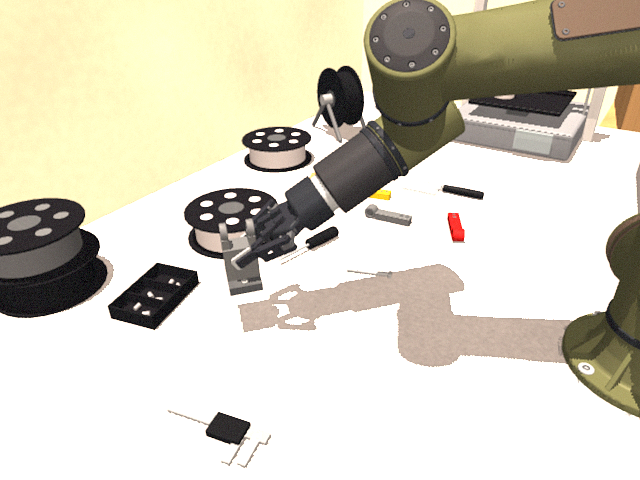

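View pics/scene5.png

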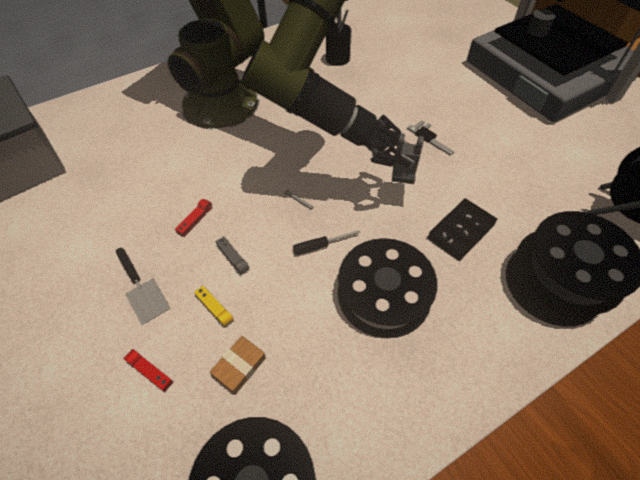

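View pics/wrist5.png

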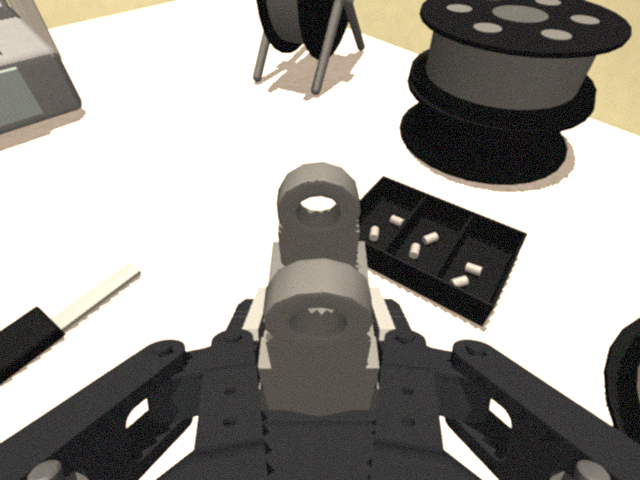

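```bash
python3 - <<'E'
from h import *
plan([.58,.24,.06],48,60,8,grasp=True,cl=1,first=16)
E
```

```text
t 11.5 pos [0.5747 0.2376 0.1314] psi 48.7 th 58.5 roll -0.27 j [ 26. -25. -34. -40. -31. 137.] F [ 0.3 -0.3 -4.6] gap 0.0347
[0.04,0.62,-0.72,0.032,-0.032,-0.036,1]
[0.03,0.62,-0.73,0.032,0.007,-0.012,1]
[0.03,0.62,-0.73,0.032,0.007,-0.012,1]
[0.03,0.62,-0.73,0.032,0.007,-0.012,1]
[0.03,0.61,-0.73,0.032,0.007,-0.012,1]
[0.03,0.61,-0.73,0.032,0.007,-0.012,1]
[0.03,0.61,-0.74,0.032,0.007,-0.012,1]
[0.03,0.61,-0.74,0.032,0.007,-0.012,1]
```

Request:
jog_arm --pt "0.04 0.62 -0.72 0.03 -0.03 -0.03 1" --pt "0.03 0.62 -0.73 0.03 0 -0.01 1" --pt "0.03 0.62 -0.73 0.03 0 -0.01 1" --pt "0.03 0.62 -0.73 0.03 0 -0.01 1" --pt "0.03 0.6 -0.73 0.03 0 -0.01 1" --pt "0.03 0.6 -0.73 0.03 0 -0.01 1" --pt "0.03 0.6 -0.7 0.03 0 0 1" --pt "0 0 0 0 0 0 1"

```text
time: 12.5
eef_pos: [0.5821, 0.2453, 0.0599]
tcp_rot: [-0.526, 0.186, -0.695]
wrist_force: [-0.3, -0.4, -4.7]
finger_gap: 0.0351
```

```bash
python3 - <<'E'
from h import *
plan([.58,.24,.054],48,60,6,grasp=True,cl=1,first=16)
im=vision.read_camera('side'); cv2.imwrite('pics/s6.png',cv2.convertScaleAbs(cv2.resize(im[200:340,180:360],None,fx=4,fy=4,interpolation=cv2.INTER_CUBIC)[:,:,::-1],alpha=1.4))
E
```

```text
t 12.5 pos [0.5821 0.2453 0.0599] psi 49.3 th 58.7 roll 0.51 j [ 21. -16. -32. -54. -30. 156.] F [-0.3 -0.4 -4.7] gap 0.0351
[0.03,0.11,-0.13,0.036,0.091,0.013,1]
[0.03,0.11,-0.13,0.036,0.019,-0.031,1]
[0.03,0.11,-0.13,0.036,0.018,-0.031,1]
[0.03,0.11,-0.13,0.036,0.018,-0.031,1]
[0.03,0.11,-0.13,0.036,0.018,-0.031,1]
[0.03,0.11,-0.13,0.036,0.018,-0.031,1]
```

View pics/s6.png

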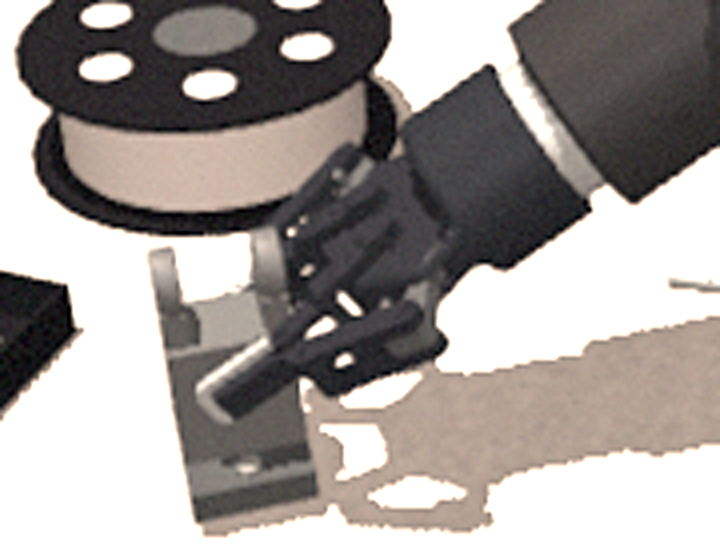

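Request:
jog_arm --pt "0 0 0 0.25 0.1 -0.05 1" --pt "0 0 0 0 0 0 1" --pt "0.03 0.12 -0.15 0 0 0 1" --pt "0.03 0.12 -0.15 0 0 0 1" --pt "0.03 0.12 -0.15 0 0 0 1" --pt "0 0.12 -0.15 0 0 0 1" --pt "0 0.1 -0.1 0 0 0 1" --pt "0 0 0 0 0 0 1"

```text
time: 13.55
eef_pos: [0.585, 0.2462, 0.0529]
tcp_rot: [-0.5, 0.179, -0.703]
wrist_force: [0.9, -0.7, -5.0]
finger_gap: 0.0352
```

```bash
python3 - <<'E'
from h import *
plan([.58,.24,.05],48,60,3,grasp=True,cl=1,first=16)
E
```

```text
t 13.55 pos [0.585  0.2462 0.0529] psi 48.9 th 60.2 roll 0.43 j [ 19. -14. -31. -59. -30. 162.] F [ 0.9 -0.7 -5. ] gap 0.0352
[0.01,0.08,-0.22,-0.011,0.087,-0.008,1]
[0.02,0.08,-0.22,-0.011,0.025,-0.044,1]
[0.02,0.08,-0.22,-0.011,0.025,-0.044,1]
```

Request:
jog_arm --pt "0.01 0.07 -0.13 0 0 -0.05 1" --pt "0.01 0.07 -0.13 0 0 0 1" --pt "0.01 0.05 -0.1 0 0 0 1" --pt "0 0 0 0 0 0 1" --pt "0 0 0 0 0 0 1" --pt "0 0 0 0 0 0 1" --pt "0 0 0 0 0 0 1" --pt "0 0 0 0 0 0 1"

```text
time: 14.55
eef_pos: [0.5856, 0.2461, 0.0497]
tcp_rot: [-0.5, 0.177, -0.708]
wrist_force: [0.5, -0.1, -4.7]
finger_gap: 0.0347
```

```bash
python3 - <<'E'
from h import *
plan([.58,.24,.05],48,60,3,grasp=True,cl=1,first=16)
E
```

```text
t 14.55 pos [0.5856 0.2461 0.0497] psi 48.6 th 60.3 roll 0.62 j [ 19. -14. -31. -60. -30. 163.] F [ 0.5 -0.1 -4.7] gap 0.0347
[-0.01,0.02,-0.13,-0.016,0.107,0.021,1]
[-0,0.02,-0.13,-0.016,0.018,-0.03,1]
[-0,0.02,-0.13,-0.016,0.018,-0.03,1]
```

Request:
jog_arm --pt "0 0.05 -0.09 0 0 0.1 1" --pt "0 0.05 -0.09 0 0 0 1" --pt "0 0 0 0 0 0 1" --pt "0 0.05 -0.09 0 0 0 1" --pt "0 0 0 0 0 0 1" --pt "0 0 0 0 0 0 1" --pt "0 0 0 0 0 0 1" --pt "0 0 0 0 0 0 1"

```text
time: 15.55
eef_pos: [0.5868, 0.2469, 0.0495]
tcp_rot: [-0.495, 0.177, -0.698]
wrist_force: [-3.0, -0.4, -0.4]
finger_gap: 0.0351
```

```bash
python3 - <<'E'
from h import *
plan([.58,.24,.05],48,60,3,grasp=True,cl=1,first=16)
im=vision.read_camera('side'); cv2.imwrite('pics/s7.png',cv2.convertScaleAbs(cv2.resize(im[200:340,180:360],None,fx=4,fy=4,interpolation=cv2.INTER_CUBIC)[:,:,::-1],alpha=1.4))
E
```

```text
t 15.55 pos [0.5868 0.2469 0.0495] psi 49.2 th 60.5 roll 0.37 j [ 18. -13. -30. -61. -31. 164.] F [-3.  -0.4 -0.4] gap 0.0351
[-0.02,-0.02,-0.15,-0.028,0.086,-0.028,1]
[-0.01,-0.02,-0.15,-0.028,0.033,-0.058,1]
[-0.01,-0.02,-0.15,-0.028,0.033,-0.058,1]
```

View pics/s7.png

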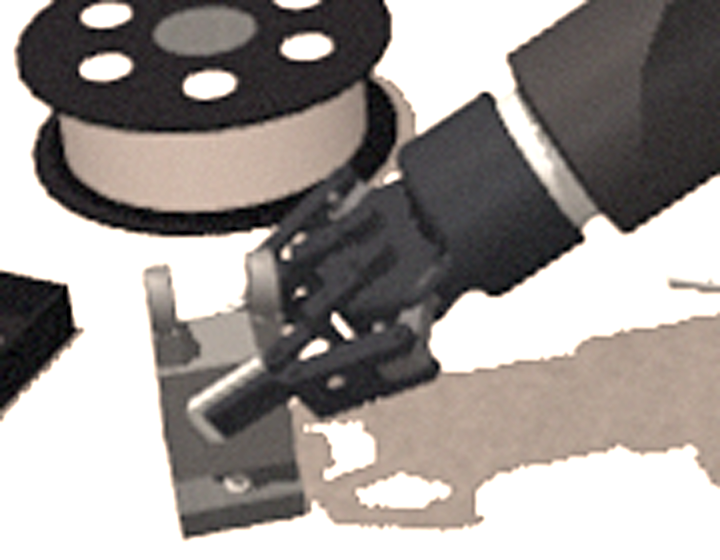

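Wrist Fz has gone from −4.7 to about 0, so the foot has reached the table. I'll press down slightly, then release.

Request:
jog_arm --pt "0 0.05 -0.09 0 0 0 1" --pt "0 0 0 0 0 0 1" --pt "0 0 0 0 0 0 0.5" --pt "0 0 0 0 0 0 0.3" --pt "0 0 0 0 0 0 0.1" --pt "0 0 0 0 0 0 0" --pt "0 0 0 0 0 0 0" --pt "0 0 0 0 0 0 0"

```text
time: 16.6
eef_pos: [0.5888, 0.2468, 0.0514]
tcp_rot: [-0.492, 0.173, -0.7]
wrist_force: [0.1, 0.0, -0.7]
finger_gap: 0.0855
```

```bash
python3 - <<'E'
from h import *
show()
for n in ['side','wrist']:
    im=vision.read_camera(n); cv2.imwrite(f'pics/{n}8.png',cv2.convertScaleAbs(im[:,:,::-1],alpha=1.6))
E
```

```text
t 16.6 pos [0.5888 0.2468 0.0514] psi 49.1 th 60.7 roll 0.57 j [ 18. -13. -30. -61. -31. 165.] F [ 0.1  0.  -0.7] gap 0.0855
```

View pics/wrist8.png

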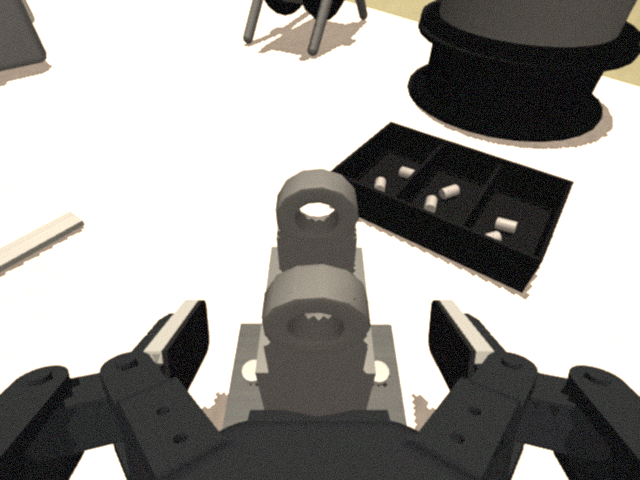

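View pics/side8.png

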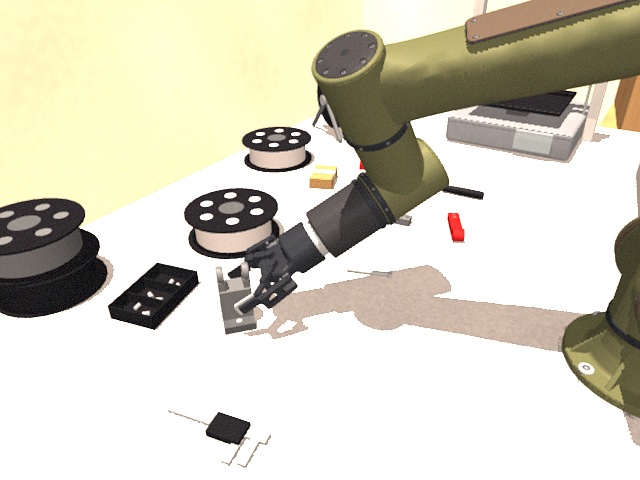

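Request:
jog_arm --pt "0 -1 0 0 0 0 0" --pt "0 -1.5 0 0 0 0 0" --pt "0 -1.5 0 0 0 0 0" --pt "0 -1.8 0 0 0 0 0" --pt "0 -1.8 0.3 0 0 0 0" --pt "0 -1.8 0.6 -0.3 0 0 0" --pt "0 -1.8 0.6 -0.6 0 0 0" --pt "0 -1.8 0.6 -0.9 0 0 0"

```text
time: 17.7
eef_pos: [0.5179, 0.1639, 0.1365]
tcp_rot: [-0.678, 0.247, -0.692]
wrist_force: [-0.1, 0.5, -0.9]
finger_gap: 0.0856
```

```bash
python3 - <<'E'
from h import *
st,*_=show()
np.save('w9.npy',np.r_[st['eef_pos'],st['tcp_rot']])
for n in ['wrist','side','scene']:
    im=vision.read_camera(n)[:,:,::-1]; cv2.imwrite(f'pics/{n}9.png',cv2.convertScaleAbs(im,alpha=1.3))
E
```

```text
t 17.7 pos [0.5179 0.1639 0.1365] psi 48.7 th 49.5 roll 0.47 j [ 26. -38. -41. -25. -42. 125.] F [-0.1  0.5 -0.9] gap 0.0856
```

View pics/wrist9.png

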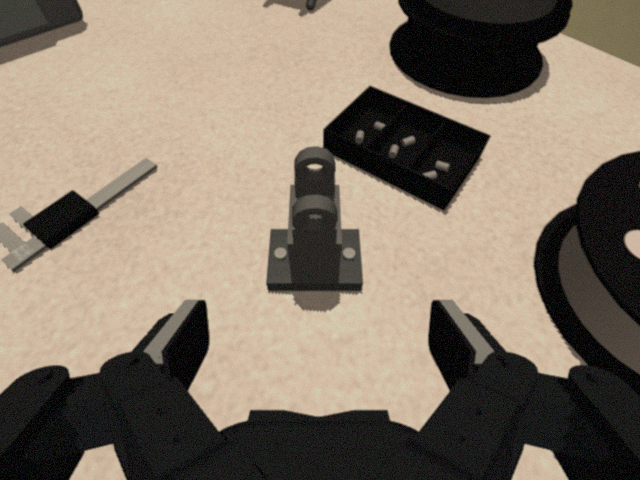

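View pics/side9.png

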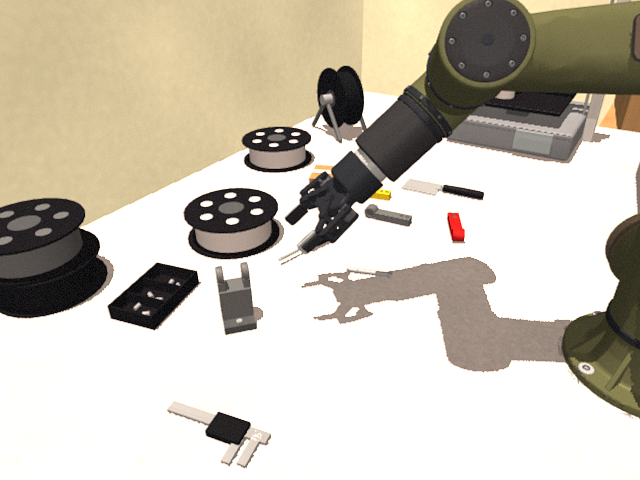

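View pics/scene9.png

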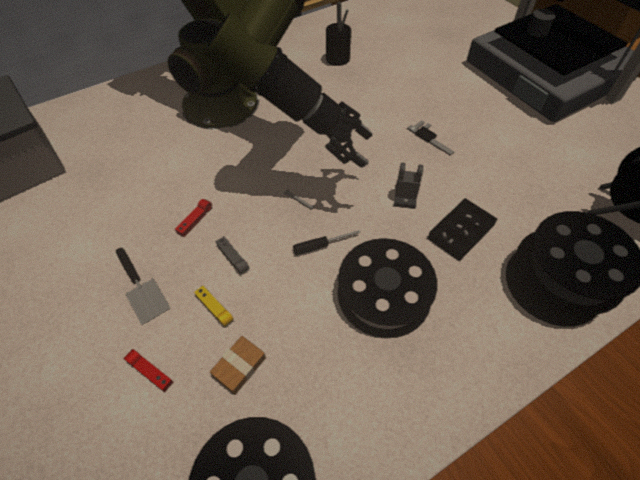

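The post stands upright and released, at about (405,185) in the scene view and (237,300) in the side view. I'll crop in and fit its pose.

```bash
python3 - <<'E'
import cv2
def cr(f,y0,y1,x0,x1,k,a): 
    im=cv2.resize(cv2.imread(f)[y0:y1,x0:x1],None,fx=k,fy=k,interpolation=cv2.INTER_CUBIC); return cv2.convertScaleAbs(im,alpha=a)
cv2.imwrite('pics/p1.png',cr('pics/wrist9.png',140,300,255,375,3.7,2.2))
cv2.imwrite('pics/p2.png',cr('pics/side9.png',255,340,205,270,7,1.3))
cv2.imwrite('pics/p3.png',cr('pics/scene9.png',155,215,380,435,9,2))
E
```

```text
(no output)
```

View pics/p1.png

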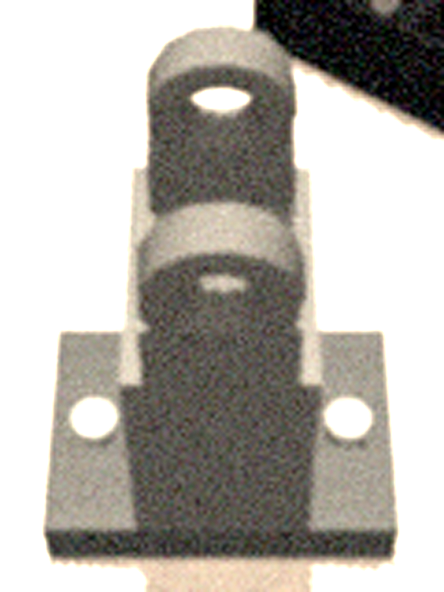

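View pics/p2.png

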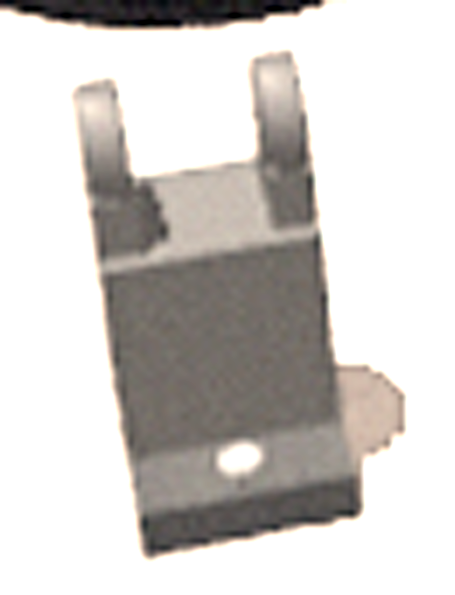

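View pics/p3.png

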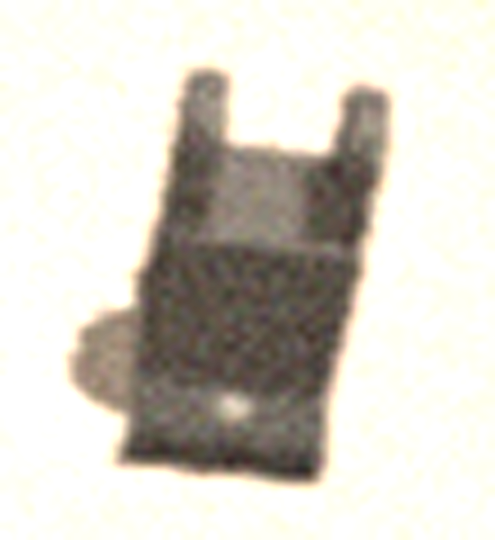

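```bash
cat > post.py <<'E'
from h import *
from scipy.optimize import least_squares
a=np.load('w9.npy');w=cam('wrist',{'eef_pos':a[:3],'tcp_rot':a[3:]});c=cam('scene');s=cam('side')
W=[((268,282.7),(-38,-26,14)),((362.3,283.2),(38,-26,14)),((271.2,229.7),(-38,26,14)),((358.5,229.7),(38,26,14)),((268,290.5),(-38,-26,0)),((361.8,290.8),(38,-26,0)),((287.4,244.1),(-18,-26,70)),((342.8,244.1),(18,-26,70))]
S=[((225,328.1),(-38,26,14)),((256.4,323.9),(-38,-26,14)),((226.1,334.3),(-38,26,0)),((256.1,328.6),(-38,-26,0)),((219.7,293.3),(-18,26,70)),((250.7,288.1),(-18,-26,70))]
C=[((393.3,206.3),(38,-26,0)),((415.3,208.3),(38,26,0)),((420,182.8),(18,26,70)),((396.7,182.2),(18,-26,70))]
def P(p,q):
    x,y,z=np.array(q)/1000; h=np.array([np.cos(p[2]),np.sin(p[2])]); return np.r_[p[:2]+h*y+x*np.array([h[1],-h[0]]),z]
for obs in ([(w,)+o for o in W],[(s,)+o for o in S],[(c,)+o for o in C],[(w,)+o for o in W]+[(s,)+o for o in S]+[(c,)+o for o in C]):
    f=lambda p:np.concatenate([proj(k,P(p,q))[0]-u for k,u,q in obs])
    r=least_squares(f,[.58,.24,.85],loss='soft_l1');print(r.x.round(4),np.degrees(r.x[2]).round(1),np.abs(f(r.x)).mean().round(2),f(r.x).round(1))
E
python3 post.py
```

```text
[0.586  0.2436 0.8535] 48.9 0.48 [-1.4  0.3  1.  -0.2 -0.1 -0.9  0.6 -0.7  0.4  0.3 -0.3  0.   0.2  0.2
 -0.6  0.3]
[0.5835 0.2421 0.8378] 48.0 0.48 [-0.5  0.1 -0.1 -1.5 -0.7  0.4  0.8  0.3 -0.2  0.1  1.1 -0.1]
[0.5844 0.2428 0.9277] 53.2 0.37 [ 0.3  0.6 -0.3 -0.1 -0.5  0.1  0.5 -0.6]
[0.5857 0.2435 0.861 ] 49.3 0.65 [-1.4  0.9  1.1 -0.1 -0.6 -0.3  0.2 -0.7  0.4  0.9 -0.3  0.   0.3  0.8
 -0.6  0.5 -1.5  0.2 -1.2 -1.8 -1.6  0.5 -0.2 -0.  -1.5  0.2 -0.3 -0.3
 -0.2  0.2 -0.8  0.6 -0.4  0.8  0.6 -1. ]
```

```bash
python3 - <<'E'
from h import *
plan([.51,-.205,.2],10,0,16,arc=True,first=16)
E
```

```text
t 17.85 pos [0.5186 0.1657 0.1384] psi 48.9 th 49.8 roll 0.62 j [ 26. -38. -41. -26. -42. 125.] F [-0.7  0.2 -1.9] gap 0.0851
[2.01,-1.18,-0.52,-0.521,0.347,-0.235,0]
[2,-1.16,-0.57,-0.519,0.286,-0.288,0]
[2,-1.13,-0.63,-0.519,0.301,-0.272,0]
[2,-1.1,-0.7,-0.519,0.316,-0.255,0]
[2,-1.06,-0.76,-0.519,0.329,-0.237,0]
[2,-1.02,-0.81,-0.519,0.341,-0.219,0]
[2,-0.98,-0.87,-0.519,0.353,-0.2,0]
[2,-0.93,-0.92,-0.519,0.363,-0.181,0]
[2.01,-0.88,-0.97,-0.519,0.373,-0.161,0]
[2.01,-0.82,-1.02,-0.519,0.381,-0.14,0]
[2.01,-0.77,-1.07,-0.519,0.388,-0.119,0]
[2.01,-0.71,-1.11,-0.519,0.394,-0.098,0]
[2.01,-0.65,-1.15,-0.519,0.398,-0.077,0]
[2.01,-0.58,-1.19,-0.519,0.402,-0.055,0]
[2.01,-0.52,-1.22,-0.519,0.404,-0.033,0]
[2.01,-0.45,-1.25,-0.519,0.406,-0.011,0]
```

Request:
jog_arm --pt "2 -1.2 -0.5 -0.52 0.35 -0.24 0" --pt "2 -1.15 -0.6 -0.52 0.29 -0.29 0" --pt "2 -1.15 -0.65 -0.52 0.3 -0.27 0" --pt "2 -1.1 -0.7 -0.52 0.32 -0.26 0" --pt "2 -1.05 -0.75 -0.52 0.33 -0.24 0" --pt "2 -1 -0.8 -0.52 0.34 -0.22 0" --pt "2 -1 -0.85 -0.52 0.35 -0.2 0" --pt "2 -0.95 -0.9 -0.52 0.36 -0.18 0"

```text
time: 18.85
eef_pos: [0.5417, -0.0261, 0.1634]
tcp_rot: [-1.031, 0.62, -0.939]
wrist_force: [-0.1, -0.5, -0.7]
finger_gap: 0.0852
```

Request:
jog_arm --pt "2 -0.9 -0.95 -0.52 0.37 -0.16 0" --pt "2 -0.8 -1 -0.52 0.38 -0.14 0" --pt "2 -0.75 -1.05 -0.52 0.39 -0.12 0" --pt "2 -0.7 -1.1 -0.52 0.39 -0.1 0" --pt "2 -0.65 -1.15 -0.52 0.4 -0.08 0" --pt "2 -0.6 -1.2 -0.52 0.4 -0.06 0" --pt "2 -0.5 -1.2 -0.52 0.4 -0.03 0" --pt "2 -0.45 -1.25 -0.52 0.4 -0.01 0"

```text
time: 19.85
eef_pos: [0.4976, -0.2159, 0.1886]
tcp_rot: [-1.298, 1.131, -1.071]
wrist_force: [0.6, -0.2, -0.1]
finger_gap: 0.0853
```

Request:
jog_arm --pt "0 0 0 0 0 0 0" --pt "0 0 0 0 0 0 0" --pt "0 0 0 0 0 0 0" --pt "0 0 0 0 0 0 0" --pt "0 0 0 0 0 0 0" --pt "0 0 0 0 0 0 0" --pt "0 0 0 0 0 0 0" --pt "0 0 0 0 0 0 0"

```text
time: 20.85
eef_pos: [0.4969, -0.2148, 0.1866]
tcp_rot: [-1.295, 1.132, -1.067]
wrist_force: [-0.3, 0.3, -0.3]
finger_gap: 0.0853
```

```bash
python3 - <<'E'
from h import *
st,*_=show()
np.save('w10.npy',np.r_[st['eef_pos'],st['tcp_rot']])
im=vision.read_camera('wrist')[:,:,::-1]; cv2.imwrite('pics/w10.png',cv2.convertScaleAbs(im,alpha=1.5))
E
```

```text
t 20.85 pos [ 0.4969 -0.2148  0.1866] psi 8.7 th -2.2 roll -1.00 j [ -2.  -4.  -7.  -1. -89. 101.] F [-0.3  0.3 -0.3] gap 0.0853
```

View pics/w10.png

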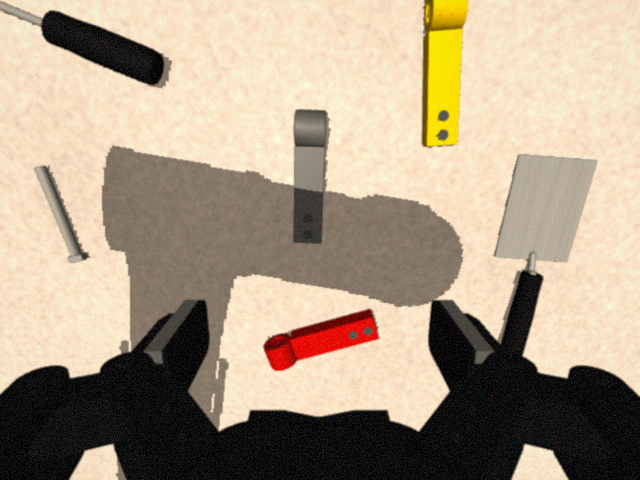

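```bash
python3 - <<'E'
import cv2
im=cv2.imread('pics/w10.png')[100:255,270:350]
cv2.imwrite('pics/w10c.png',cv2.convertScaleAbs(cv2.resize(im,None,fx=3.8,fy=3.8,interpolation=cv2.INTER_CUBIC),alpha=1.3))
E
```

```text
(no output)
```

View pics/w10c.png

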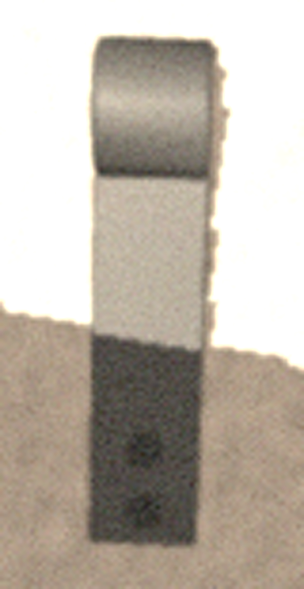

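```bash
python3 - <<'E'
from h import *
from scipy.optimize import least_squares
a=np.load('w10.npy');w=cam('wrist',{'eef_pos':a[:3],'tcp_rot':a[3:]})
O=[((293.7,242.6),(-43,12,18)),((321.3,243.2),(-43,-12,18)),((295.3,146),(36.6,12,18)),((324.5,146.6),(36.6,-12,18))]
def P(p,q):
    x,y,z=np.array(q)/1000; d=np.array([np.cos(p[2]),np.sin(p[2])]); return np.r_[p[:2]+d*x+y*np.array([-d[1],d[0]]),z]
f=lambda p:np.concatenate([proj(w,P(p,q))[0]-u for u,q in O])
r=least_squares(f,[.52,-.2,.1]);p=r.x;print(p.round(4),np.degrees(p[2]),f(p).round(1))
c=cam('scene');s=cam('side')
print(proj(c,[P(p,(-43,12,18)),P(p,(-43,-12,18)),P(p,(50,0,28))]).round(1),proj(s,[P(p,(50,12,14))]).round(1))
plan([p[0],p[1],.06],np.degrees(p[2]),0,8,grasp=True)
E
```

```text
[ 0.5125 -0.2014  0.1202] 6.88740057241811 [-0.3 -0.3  0.4  0.1 -0.8 -0.1  0.7  0.3]
[[223.2 235.5]
 [214.2 240.9]
 [239.7 262.8]] [[368.9 212.9]]
t 20.9 pos [ 0.4969 -0.2148  0.1866] psi 8.7 th -2.2 roll -1.00 j [ -2.  -4.  -7.  -1. -89. 101.] F [0.9 0.1 0.2] gap 0.0855
[-0.1,1.67,0.28,0.046,0.043,-0.166,0]
[-0.14,1.67,0.27,0.046,0.037,0.001,0]
[-0.14,1.68,0.26,0.046,0.037,0.001,0]
[-0.14,1.68,0.26,0.046,0.037,0.001,0]
[-0.14,1.68,0.25,0.046,0.037,0.001,0]
[-0.14,1.68,0.24,0.046,0.037,0,0]
[-0.14,1.68,0.23,0.046,0.037,0,0]
[-0.14,1.68,0.22,0.046,0.037,0,0]
```

Request:
jog_arm --pt "-0.1 1.7 0.3 0.37 0.3 -0.15 0.2" --pt "-0.14 1.7 0.27 0 0 0 0.3" --pt "-0.14 1.7 0.26 0 0 0 0.3" --pt "-0.14 1.7 0.26 0 0 0 0.3" --pt "-0.14 1.7 0.25 0 0 0 0.3" --pt "-0.14 1.7 0.25 0 0 0 0.3" --pt "-0.14 1.7 0.25 0 0 0 0.3" --pt "0 0 0 0 0 0 0.3"

```text
time: 21.9
eef_pos: [0.514, -0.2023, 0.0593]
tcp_rot: [-1.265, 1.123, -1.117]
wrist_force: [-0.7, 0.1, 0.7]
finger_gap: 0.0595
```

```bash
python3 - <<'E'
from h import *
plan([.5125,-.2014,.015],6.9,0,5)
im=vision.read_camera('wrist')[:,:,::-1]; cv2.imwrite('pics/w11.png',cv2.convertScaleAbs(im,alpha=1.5))
E
```

```text
t 21.9 pos [ 0.514  -0.2023  0.0593] psi 6.9 th -0.2 roll -0.10 j [ -1.  -2. -18.  -0. -74.  98.] F [-0.7  0.1  0.7] gap 0.0595
[-0.02,0.89,-0.03,0.006,0.001,-0.016,0]
[-0.02,0.89,-0.03,0.006,0.001,0,0]
[-0.02,0.89,-0.03,0.006,0.001,0,0]
[-0.02,0.89,-0.03,0.006,0.001,0,0]
[-0.02,0.89,-0.03,0.006,0.001,0,0]
```

View pics/w11.png

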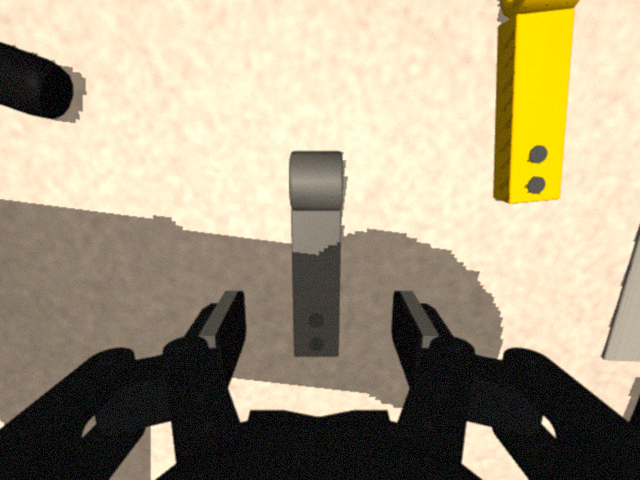

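The leaf is centred at column 316 between the fingers (gripper centre about 319). Descending and gripping.

Request:
jog_arm --pt "-0.02 0.9 -0.03 0 0 0 0.3" --pt "-0.02 0.9 -0.03 0 0 0 0.3" --pt "-0.02 0.9 -0.03 0 0 0 0.3" --pt "-0.02 0.9 -0.03 0 0 0 0.3" --pt "-0.02 0.7 -0.03 0 0 0 0.3" --pt "0 0 0 0 0 0 0.3" --pt "0 0 0 0 0 0 0.3" --pt "0 0 0 0 0 0 0.3" --newtons 50

```text
time: 22.95
eef_pos: [0.5139, -0.202, 0.0166]
tcp_rot: [-1.263, 1.118, -1.121]
wrist_force: [-0.8, 0.3, 0.4]
finger_gap: 0.0599
```

```bash
python3 - <<'E'
from h import *
plan([.5125,-.2014,.015],6.9,0,1)
E
```

```text
t 22.95 pos [ 0.5139 -0.202   0.0166] psi 6.9 th 0.1 roll 0.02 j [ -1.   0. -21.   0. -68.  98.] F [-0.8  0.3  0.4] gap 0.0599
[-0.08,0.16,-0.14,-0.018,0.006,0.003,0]
```

Request:
jog_arm --pt "-0.05 0.2 -0.14 0 0 0 0.3" --pt "0 0 0 0 0 0 0.6" --pt "0 0 0 0 0 0 1" --pt "0 0 0 0 0 0 1" --pt "0 0 0 0 0 0 1" --pt "0 0 0 0 0 0 1" --pt "0 0 0 0 0 0 1" --pt "0 0 0 0 0 0 1" --newtons 50

```text
time: 23.95
eef_pos: [0.5129, -0.2017, 0.0153]
tcp_rot: [-1.262, 1.117, -1.121]
wrist_force: [0.1, -0.0, 1.2]
finger_gap: 0.0228
```

```bash
python3 - <<'E'
from h import *
st,*_=show()
np.save('w12.npy',np.r_[st['eef_pos'],st['tcp_rot']])
im=vision.read_camera('wrist')[:,:,::-1]; cv2.imwrite('pics/w12.png',cv2.convertScaleAbs(im,alpha=1.8))
E
```

```text
t 23.95 pos [ 0.5129 -0.2017  0.0153] psi 6.9 th 0.2 roll 0.03 j [ -1.   0. -21.   0. -68.  98.] F [ 0.1 -0.   1.2] gap 0.0228
```

View pics/w12.png

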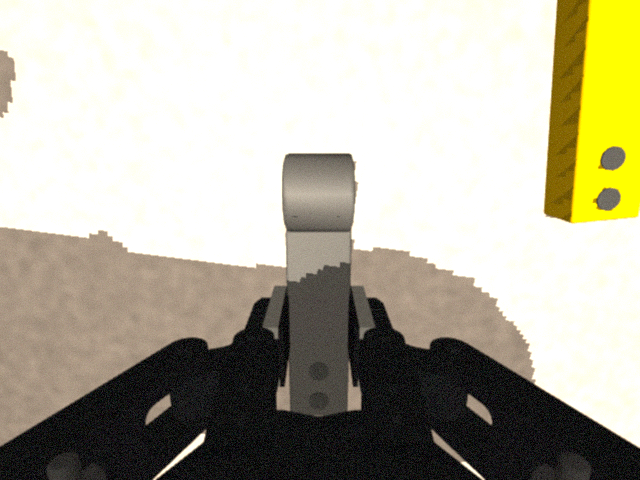

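```bash
python3 - <<'E'
from h import *
a=np.load('w12.npy');w=cam('wrist',{'eef_pos':a[:3],'tcp_rot':a[3:]});M=R.from_rotvec(a[3:]).as_matrix()
for uv,z in [((286,231),.018),((351,231),.018),((290,409),.018),((349,409),.018)]: print((M.T@(ray(w,uv,z)-a[:3])).round(4))
# knuckle silhouette: predicted rows for hole at tool z = 48,50,52
for zc in (.046,.048,.050,.052):
    ang=np.radians(np.arange(0,360,3)); pts=[a[:3]+M@np.array([0,.0153-.014-.014*np.sin(t),zc+.014*np.cos(t)]) for t in ang]
    r=proj(w,pts)[:,1]; print(zc,r.min().round(1),r.max().round(1))
E
```

```text
[-0.0117 -0.0026  0.0365]
[ 0.0118 -0.0026  0.0365]
[-0.0118 -0.0028 -0.0404]
[ 0.0129 -0.0028 -0.0404]
0.046 164.0 241.5
0.048 158.3 236.2
0.05 152.5 230.9
0.052 146.7 225.5
```

Request:
jog_arm --pt "0 -0.5 0 0 0 0 1" --pt "0 -1.5 0 0 0 0 1" --pt "0 -2 0 0 0 0 1" --pt "0 -2 0 0 0 0 1" --pt "0 -2 0 0 0 0 1" --pt "0 -2 0 0 0 0 1" --pt "0 -2 0 0 0 0 1" --pt "0 -2 0 0 0 0 1"

```text
time: 25.0
eef_pos: [0.5116, -0.2019, 0.1645]
tcp_rot: [-1.262, 1.117, -1.122]
wrist_force: [-0.1, -0.4, -0.3]
finger_gap: 0.0225
```

```bash
python3 - <<'E'
from h import *
plan([.5478,.2761,.165],-41,0,23,arc=True,cl=1,first=24)
E
```

```text
t 25.0 pos [ 0.5116 -0.2019  0.1645] psi 6.9 th 0.2 roll 0.05 j [ -1.  -5. -11.   0. -84.  98.] F [-0.1 -0.4 -0.3] gap 0.0225
[-1.67,0,1.17,-0.002,0.347,0.008,1]
[-1.76,0,1.05,-0.001,0.347,-0.001,1]
[-1.84,0,0.93,-0.001,0.347,-0.001,1]
[-1.91,0,0.79,-0.001,0.347,-0.001,1]
[-1.97,-0,0.65,-0.001,0.347,-0.001,1]
[-2.03,-0,0.51,-0.001,0.347,-0.001,1]
[-2.07,-0,0.36,-0.001,0.347,-0.001,1]
[-2.1,-0,0.21,-0.001,0.347,-0.001,1]
[-2.12,-0,0.05,-0.001,0.347,-0.001,1]
[-2.13,-0,-0.1,-0.001,0.347,-0.001,1]
[-2.12,-0,-0.26,-0.001,0.347,-0.001,1]
[-2.11,-0,-0.42,-0.001,0.347,-0.001,1]
[-2.08,-0,-0.57,-0.001,0.347,-0.001,1]
[-2.04,-0,-0.73,-0.001,0.347,-0.001,1]
[-1.99,-0,-0.88,-0.001,0.347,-0,1]
[-1.93,-0,-1.03,-0.001,0.347,-0,1]
[-1.86,-0,-1.18,-0.001,0.347,-0,1]
[-1.78,-0,-1.31,-0.001,0.347,-0,1]
[-1.68,-0,-1.45,-0.001,0.347,-0,1]
[-1.58,-0,-1.58,-0.001,0.347,-0,1]
[-1.46,-0,-1.69,-0.001,0.347,-0,1]
[-1.34,-0,-1.81,-0.001,0.347,-0,1]
[-1.21,-0,-1.91,-0.001,0.347,-0,1]
```

Request:
jog_arm --pt "-1.7 0 1.2 0 0.35 0 1" --pt "-1.75 0 1.05 0 0.35 0 1" --pt "-1.85 0 0.9 0 0.35 0 1" --pt "-1.9 0 0.8 0 0.35 0 1" --pt "-1.95 0 0.65 0 0.35 0 1" --pt "-2.05 0 0.5 0 0.35 0 1" --pt "-2.05 0 0.35 0 0.35 0 1" --pt "-2.1 0 0.2 0 0.35 0 1"

```text
time: 26.0
eef_pos: [0.5733, -0.0446, 0.1776]
tcp_rot: [-1.104, 1.331, -1.351]
wrist_force: [0.5, 0.0, -1.3]
finger_gap: 0.0225
```

Request:
jog_arm --pt "-2.1 0 0.05 0 0.35 0 1" --pt "-2.1 0 -0.1 0 0.35 0 1" --pt "-2.1 0 -0.25 0 0.35 0 1" --pt "-2.1 0 -0.4 0 0.35 0 1" --pt "-2.1 0 -0.55 0 0.35 0 1" --pt "-2.05 0 -0.7 0 0.35 0 1" --pt "-2 0 -0.9 0 0.35 0 1" --pt "-1.95 0 -1.05 0 0.35 0 1"

```text
time: 27.0
eef_pos: [0.5888, 0.1314, 0.1873]
tcp_rot: [-0.915, 1.543, -1.564]
wrist_force: [0.5, -0.1, -0.3]
finger_gap: 0.0229
```

```bash
python3 - <<'E'
from h import *
plan([.5478,.2761,.165],-41,0,7,cl=1,first=24)
E
```

```text
t 27.0 pos [0.5888 0.1314 0.1873] psi -28.0 th 1.2 roll -0.66 j [ 32.   2.  -2.   1. -85.  30.] F [ 0.5 -0.1 -0.3] gap 0.0229
[-1.55,0.31,-1.49,-0.027,0.308,-0.116,1]
[-1.5,0.29,-1.54,-0.028,0.31,-0.005,1]
[-1.45,0.3,-1.59,-0.028,0.31,-0.004,1]
[-1.4,0.3,-1.63,-0.028,0.311,-0.003,1]
[-1.35,0.3,-1.68,-0.028,0.311,-0.002,1]
[-1.29,0.31,-1.72,-0.028,0.311,-0.001,1]
[-1.23,0.31,-1.76,-0.028,0.311,-0,1]
```

Request:
jog_arm --pt "-1.55 0.2 -1.5 0 0.31 -0.1 1" --pt "-1.5 0.2 -1.55 0 0.31 0 1" --pt "-1.45 0.2 -1.6 0 0.31 0 1" --pt "-1.4 0.2 -1.65 -0.1 0.31 0 1" --pt "-1.35 0.2 -1.7 -0.1 0.31 0 1" --pt "-1.3 0.2 -1.7 0 0.31 0 1" --pt "-1.2 0.2 -1.75 0 0.31 0 1" --pt "0 0 0 0 0 0 1"

```text
time: 28.0
eef_pos: [0.5462, 0.282, 0.181]
tcp_rot: [-0.767, 1.718, -1.712]
wrist_force: [0.1, 0.2, -1.2]
finger_gap: 0.0228
```

```bash
python3 - <<'E'
from h import *
plan([.5478,.2761,.15],-41,0,2,cl=1,first=24)
st,*_=show()
np.save('w13.npy',np.r_[st['eef_pos'],st['tcp_rot']])
for n in ['wrist','side','scene']:
    im=vision.read_camera(n)[:,:,::-1]; cv2.imwrite(f'pics/{n}13.png',cv2.convertScaleAbs(im,alpha=1.5))
E
```

```text
t 28.0 pos [0.5462 0.282  0.181 ] psi -41.3 th 0.0 roll -0.56 j [ 46.   4.   0.  -0. -86.   3.] F [ 0.1  0.2 -1.2] gap 0.0228
[0.18,1.55,0.25,-0.002,-0.028,-0.093,1]
[0.17,1.55,0.25,-0.002,-0.028,0,1]
t 28.0 pos [0.5462 0.282  0.181 ] psi -41.3 th 0.0 roll -0.56 j [ 46.   4.   0.  -0. -86.   3.] F [ 0.1  0.2 -1.2] gap 0.0228
```

View pics/wrist13.png

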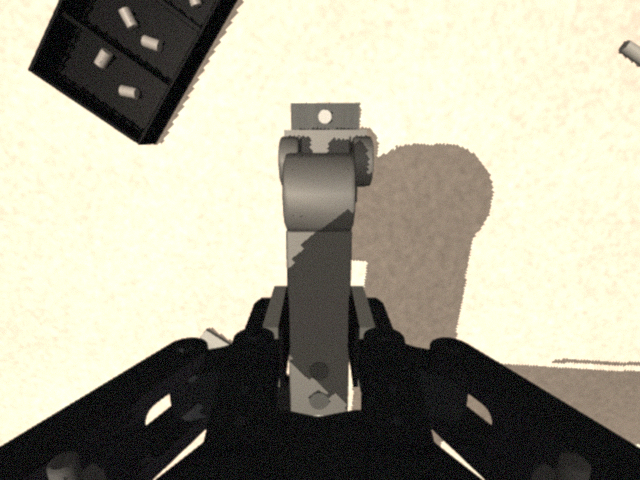

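View pics/side13.png

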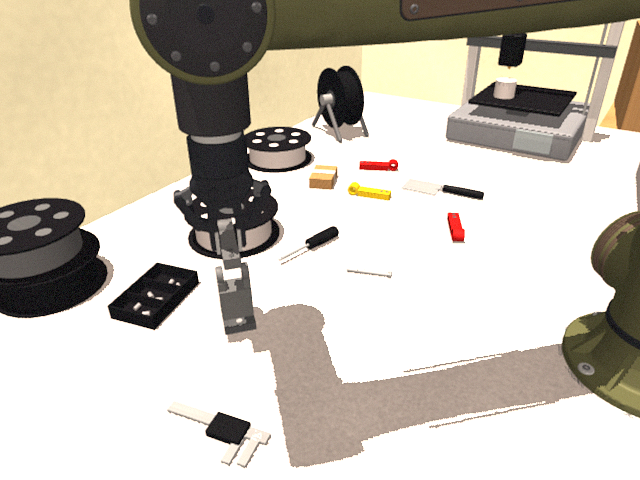

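```bash
python3 - <<'E'
import cv2
im=cv2.imread('pics/wrist13.png')[90:280,265:395]
cv2.imwrite('pics/w13c.png',cv2.convertScaleAbs(cv2.resize(im,None,fx=3.1,fy=3.1,interpolation=cv2.INTER_CUBIC),alpha=1.2,beta=20))
E
```

```text
(no output)
```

View pics/w13c.png

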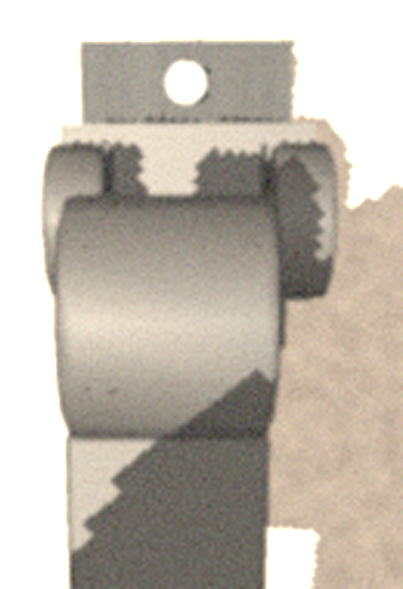

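```bash
python3 - <<'E'
from h import *
a=np.load('w13.npy');w=cam('wrist',{'eef_pos':a[:3],'tcp_rot':a[3:]});M=R.from_rotvec(a[3:]).as_matrix()
def P(p,q):
    x,y,z=np.array(q)/1000; h=np.array([np.cos(p[2]),np.sin(p[2])]); return np.r_[p[:2]+h*y+x*np.array([h[1],-h[0]]),z]
O=[((291.5,103.5),(38,26,14)),((359.2,103.5),(38,-26,14)),((285,131),(18,26,70)),((373,131),(18,-26,70)),((278.5,160),(2,26,105)),((373.4,160),(2,-26,105)),((367.6,261),(-38,-26,14))]
for p in ([.5855,.2433,np.radians(49)],):
    for u,q in O: print(u,q,proj(w,P(p,q))[0].round(1))
from scipy.optimize import least_squares
O=O[:4]+O[6:]
f=lambda p:np.concatenate([proj(w,P(p,q))[0]-u for u,q in O])
r=least_squares(f,[.58,.24,.85],loss='soft_l1');print(r.x,np.degrees(r.x[2]),f(r.x).round(1))
E
```

```text
(291.5, 103.5) (38, 26, 14) [290.8 102. ]
(359.2, 103.5) (38, -26, 14) [359.4 101.5]
(285, 131) (18, 26, 70) [284.4 128.7]
(373, 131) (18, -26, 70) [367.2 128.2]
(278.5, 160) (2, 26, 105) [279.1 158.3]
(373.4, 160) (2, -26, 105) [373.7 157.8]
(367.6, 261) (-38, -26, 14) [357.1 200.8]
[0.58354981 0.24349814 0.8624139 ] 49.412676802321464 [  0.5   1.    1.3  -0.    1.1   0.6  -4.3  -0.5  -8.9 -58.5]
```

Request:
jog_arm --pt "0.15 0.9 0.2 0 -0.05 -0.1 1" --pt "0.15 0.9 0.2 0 0 0 1" --pt "0.1 0.9 0.1 0 0 0 1" --pt "0 0.4 0 0 0 0 1" --pt "0 0 0 0 0 0 1" --pt "0 0 0 0 0 0 1" --pt "0 0 0 0 0 0 1" --pt "0 0 0 0 0 0 1"

```text
time: 29.15
eef_pos: [0.5486, 0.2721, 0.1481]
tcp_rot: [-0.78, 1.715, -1.718]
wrist_force: [0.2, -0.1, -1.3]
finger_gap: 0.0227
```

```bash
python3 - <<'E'
from h import *
plan([.5471,.2766,.097],-41,0,6,cl=1,first=24)
E
```

```text
t 29.15 pos [0.5486 0.2721 0.1481] psi -41.2 th 0.1 roll 0.08 j [ 45.   5.  -2.   0. -83.   4.] F [ 0.2 -0.1 -1.3] gap 0.0227
[-0.04,0.85,-0.07,-0.001,-0.005,0.013,1]
[-0.04,0.85,-0.07,-0.001,-0.005,0,1]
[-0.04,0.85,-0.07,-0.001,-0.005,0,1]
[-0.04,0.85,-0.07,-0.001,-0.005,0,1]
[-0.04,0.85,-0.07,-0.001,-0.005,0,1]
[-0.04,0.85,-0.07,-0.001,-0.005,0,1]
```

Request:
jog_arm --pt "-0.24 0.3 -0.4 0 0 0 1" --pt "0 0.3 0 0 0 0 1" --pt "0 0 0 0 0 0 1" --pt "0 0 0 0 0 0 1" --pt "0 0 0 0 0 0 1" --pt "0 0 0 0 0 0 1" --pt "0 0 0 0 0 0 1" --pt "0 0 0 0 0 0 1"

```text
time: 30.15
eef_pos: [0.5472, 0.277, 0.142]
tcp_rot: [-0.779, 1.715, -1.717]
wrist_force: [-0.2, 0.2, -1.6]
finger_gap: 0.0226
```

```bash
python3 - <<'E'
from h import *
plan([.5471,.2766,.097],-41,0,6,cl=1,first=24)
for n in ['wrist','side','scene']:
    im=vision.read_camera(n)[:,:,::-1]; cv2.imwrite(f'pics/{n}14.png',cv2.convertScaleAbs(im,alpha=1.5))
def cr(f,y0,y1,x0,x1,k,a): 
    im=cv2.resize(cv2.imread(f)[y0:y1,x0:x1],None,fx=k,fy=k,interpolation=cv2.INTER_CUBIC); return cv2.convertScaleAbs(im,alpha=a)
A=cr('pics/wrist14.png',90,290,250,390,2.8,1.2);B=cr('pics/side14.png',230,340,195,285,5.09,1)
cv2.imwrite('pics/m14.png',np.hstack([A,cv2.resize(B,(400,A.shape[0]))]))
E
```

```text
t 30.15 pos [0.5472 0.277  0.142 ] psi -41.2 th 0.1 roll 0.05 j [ 46.   5.  -3.   0. -82.   3.] F [-0.2  0.2 -1.6] gap 0.0226
[0.01,0.75,0,-0.002,-0.005,0.009,1]
[0.01,0.75,0,-0.002,-0.005,0,1]
[0.01,0.75,0,-0.002,-0.005,0,1]
[0.01,0.75,0,-0.002,-0.005,0,1]
[0.01,0.75,0,-0.002,-0.005,0,1]
[0.01,0.75,0,-0.002,-0.005,0,1]
```

View pics/m14.png

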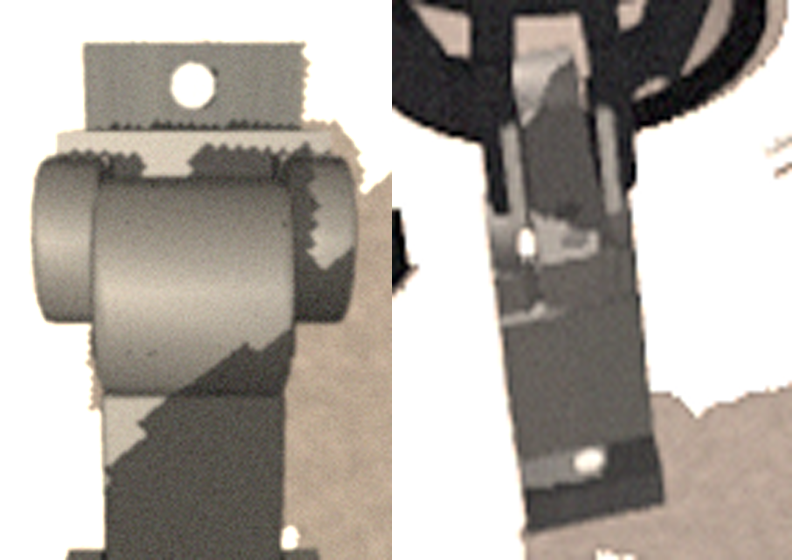

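The leaf knuckle is laterally centred, with 62 px visible on each side. Descending.

Request:
jog_arm --pt "0 0.7 0 0 0 0 1" --pt "0 0.7 0 0 0 0 1" --pt "0 0.7 0 0 0 0 1" --pt "0 0.7 0 0 0 0 1" --pt "0 0.7 0 0 0 0 1" --pt "0 0.6 0 0 0 0 1" --pt "0 0 0 0 0 0 1" --pt "0 0 0 0 0 0 1"

```text
time: 31.3
eef_pos: [0.5468, 0.2767, 0.0971]
tcp_rot: [-0.781, 1.715, -1.718]
wrist_force: [-0.1, 0.3, -1.4]
finger_gap: 0.0226
```

```bash
cat > chk.py <<'E'
from h import *
import sys
k=sys.argv[1]
plan([.5471,.2766,.096],-41,0,1,cl=1)
st,*_=show(); np.save('wf.npy',np.r_[st['eef_pos'],st['tcp_rot']])
for n in ['wrist','side','scene']:
    im=vision.read_camera(n)[:,:,::-1]; cv2.imwrite(f'pics/{n}{k}.png',cv2.convertScaleAbs(im,alpha=1.5))
def cr(f,y0,y1,x0,x1,k,a): 
    im=cv2.resize(cv2.imread(f)[y0:y1,x0:x1],None,fx=k,fy=k,interpolation=cv2.INTER_CUBIC); return cv2.convertScaleAbs(im,alpha=a)
A=cr(f'pics/wrist{k}.png',90,290,250,390,2.8,1.2);B=cr(f'pics/side{k}.png',230,340,195,285,5.09,1)
C=cr(f'pics/scene{k}.png',140,215,370,440,7,1.5)
h=A.shape[0];cv2.imwrite(f'pics/m{k}.png',cv2.resize(np.hstack([cv2.resize(i,(int(i.shape[1]*h/i.shape[0]),h)) for i in (A,B,C)]),(800,373)))
E
python3 chk.py 15
```

```text
t 31.3 pos [0.5468 0.2767 0.0971] psi -41.2 th 0.0 roll 0.14 j [ 46.   6.  -6.   0. -78.   3.] F [-0.1  0.3 -1.4] gap 0.0226
[-0.01,0.11,0.03,-0.007,-0.031,0.023,1]
t 31.3 pos [0.5468 0.2767 0.0971] psi -41.2 th 0.0 roll 0.14 j [ 46.   6.  -6.   0. -78.   3.] F [-0.1  0.3 -1.4] gap 0.0226
```

View pics/m15.png

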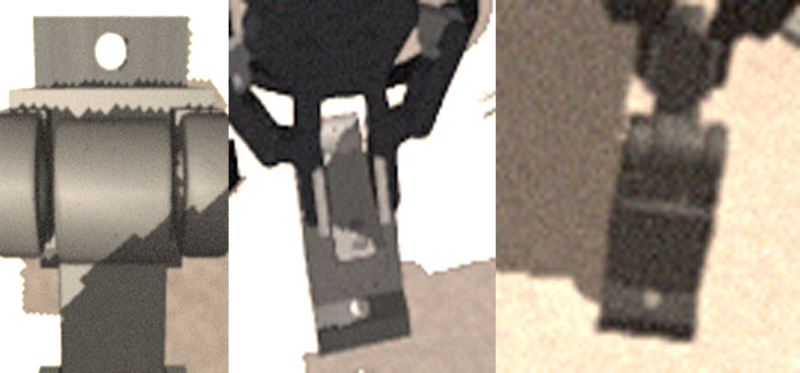

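View pics/wrist15.png

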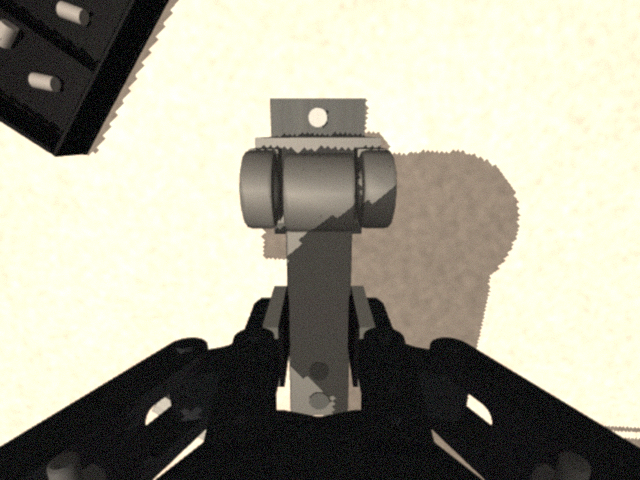

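```bash
python3 - <<'E'
import cv2
im=cv2.imread('pics/wrist15.png')[135:245,230:405]
cv2.imwrite('pics/w15c.png',cv2.convertScaleAbs(cv2.resize(im,None,fx=4.5,fy=4.5,interpolation=cv2.INTER_CUBIC),alpha=1.5,beta=0))
im=cv2.imread('pics/scene15.png')[150:215,370:440]
cv2.imwrite('pics/c15c.png',cv2.convertScaleAbs(cv2.resize(im,None,fx=9,fy=9,interpolation=cv2.INTER_CUBIC),alpha=1.8,beta=0))
E
```

```text
(no output)
```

View pics/w15c.png

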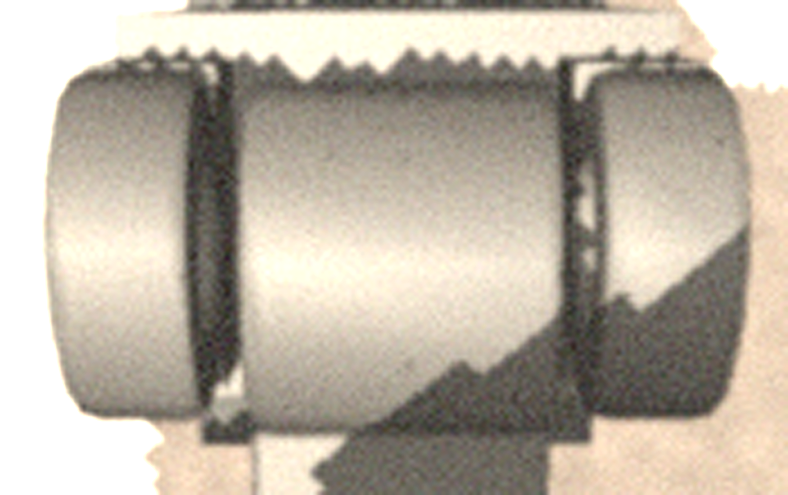

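View pics/c15c.png

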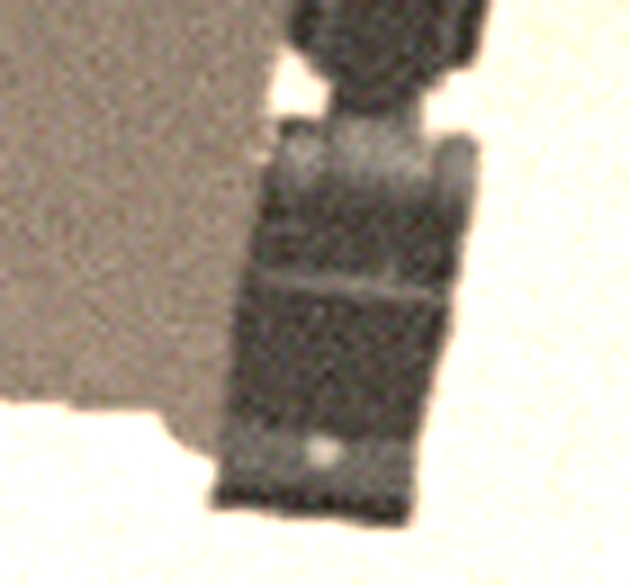

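The leaf sits about 1.3 mm short along its axis: the knuckle silhouettes are 4 px apart at roughly 3 px/mm. It's also about 1.8 mm high, so I'll trim both.

Request:
jog_arm --pt "-0.04 0.14 0.14 0 0 0 1" --pt "0 0 0 0 0 0 1" --pt "0 0 0 0 0 0 1" --pt "0 0 0 0 0 0 1" --pt "0 0 0 0 0 0 1" --pt "0 0 0 0 0 0 1" --pt "0 0 0 0 0 0 1" --pt "0 0 0 0 0 0 1"

```text
time: 32.45
eef_pos: [0.5484, 0.2762, 0.0962]
tcp_rot: [-0.78, 1.715, -1.717]
wrist_force: [-0.0, -0.4, -1.0]
finger_gap: 0.0227
```

```bash
python3 chk.py 16;  python3 - <<'E'
import cv2
im=cv2.imread('pics/wrist16.png')[135:245,230:405]
cv2.imwrite('pics/w16c.png',cv2.convertScaleAbs(cv2.resize(im,None,fx=4.5,fy=4.5,interpolation=cv2.INTER_CUBIC),alpha=1.5,beta=0))
E
```

```text
t 32.45 pos [0.5484 0.2762 0.0962] psi -41.2 th 0.0 roll 0.08 j [ 45.   6.  -6.   0. -78.   3.] F [-0.  -0.4 -1. ] gap 0.0227
[0.06,0.02,-0.12,-0.007,-0.031,0.013,1]
t 32.45 pos [0.5484 0.2762 0.0962] psi -41.2 th 0.0 roll 0.08 j [ 45.   6.  -6.   0. -78.   3.] F [-0.  -0.4 -1. ] gap 0.0227
```

View pics/w16c.png

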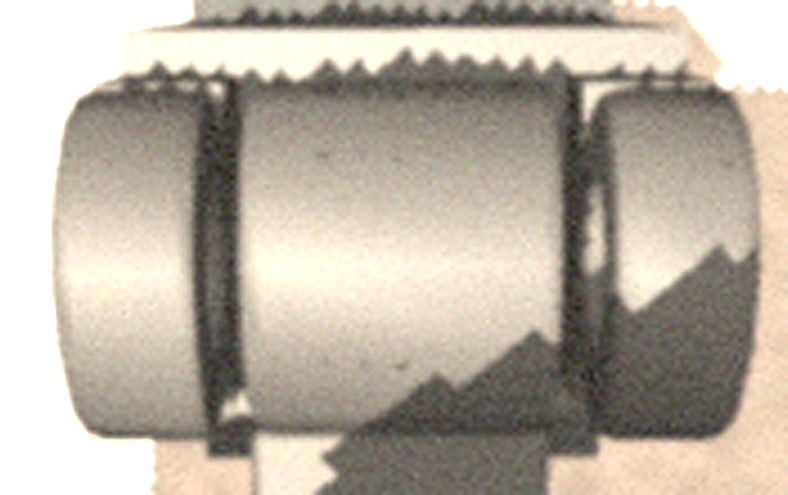

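The knuckles now align in the wrist view: tops at row 88 for both and 43 px gaps on each side. One last look at the bystanders before handing in.

```bash
python3 - <<'E'
import cv2,numpy as np
a=cv2.imread('pics/side0.png').astype(float);b=cv2.imread('pics/side16.png')
a=cv2.convertScaleAbs(a.astype('uint8'),alpha=1.5)
cv2.imwrite('pics/cmp.png',cv2.resize(np.hstack([a,b]),(800,300)))
E
```

```text
(no output)
```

View pics/cmp.png

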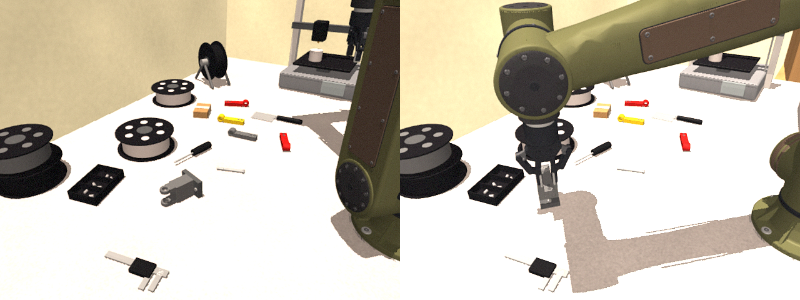

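View pics/scene16.png

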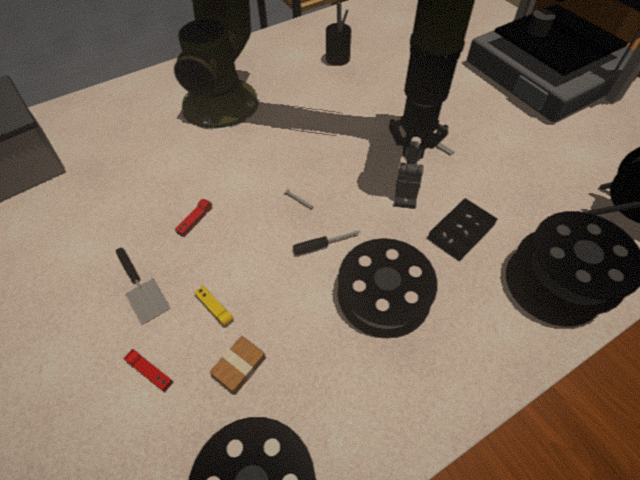

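Every bystander I can see is where it started: pin (298,199), screwdriver (325,242), scraper (145,290) and box (238,364). Handing in.

```bash
python3 -c "
from station import workorder
print(workorder.sign_off())"
```

```text
the job is handed in; nothing more can be done
None
```

I stood the post upright on its foot and let go of it at about (0.585, 0.244). I then picked up the grey leaf and am holding it with its knuckle in the gap between the post's knuckles. I handed the job in at about 32.5 s; the hand-in gave no verdict.

**Alignment:** in the last wrist picture the knuckle outlines line up to within about 1 px (roughly 0.3 mm) along the leaf, and the side gaps are equal. The arm's measured pose puts the leaf hole at about 0.095 m, against 0.094 m nominal for the post. The hole axes agree to within about 1° by the pose estimates.

**Contact:** the wrist force read about 1 N, which is roughly the leaf's weight, so I saw no sign of it pressing on the post. The grip held at a 22.7 mm opening.

**Bystanders:** all that I could see were where they started. In the final pictures the arm partly hid the caliper in both views and the spool in the side view; neither looked shifted.

**Disagreements:** fits of the post's position from the different cameras differed by about 2–3 mm. The scene camera's yaw was 53°, against 48–49° from the other two. I made the final alignment from the wrist camera.

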